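# Pack one sensor kit into the sorting tray

## Robot

A 7-joint arm with a two-finger parallel gripper is mounted at the origin on the work surface. World frame = base frame: x ahead of the robot, y to its left, z up, the work surface at z = 0. Lengths are in mm, angles in rad, forces in N, time in s.
With the tool pointing down it reaches from about 425 to 950 mm from the base axis. Payload 4.7 kg.
Tool frame: the origin (TCP) lies at the very end of the fingers, on their centre line; the grasp point (between the pads) lies 19 mm behind it (env.grip_depth is the distance from the TCP to the grasp point, in mm); x points along the fingers, z is the direction in which the jaws open and shut, and the axes are right-handed (so a half turn about x gives the same grasp; the last joint's range is limited). The gripper opens to 87 mm and grips with 3 to 60 N. Pads are 19 mm wide; open, the fingers measure 117 mm over their backs; the gripper's body (75 mm by 190 mm) begins 51 mm behind the grasp point.
Start: joints at [1.232, 0.469, -0.049, 1.532, 0.024, 1.141, -0.082], TCP at [205.835, -642.871, 200.073] pointing down, gripper open.
Joint ranges: [-2.59, 2.59], [-0.33, 1.99], [-1.39, 1.29], [0.1, 2.45], [-1.04, 4.18], [0.21, 1.99], [-2.66, 2.66]. Speed limits (rad/s): [2.57, 2.57, 3.14, 3.14, 3.14, 3.14, 3.14].

## Interface

Orientations are given as a unit quaternion [w, x, y, z].
In Python, from station import sensors, capture, job_done, env gives the robot as it stands.
- The arm moves only by the tool apply_moves, never from a script. Its argument "steps" is a list of rows, each an object of numbers: "tx", "ty", "tz": the shift along the tool's x, y, z in cm; "wx", "wy", "wz": the turn, a rotation vector about the tool's x, y, z in degrees. In form: [{"tx": .., "ty": .., "tz": .., "wx": .., "wy": .., "wz": ..}, ...]. A call has 1 to 12 rows; each row is the pose to reach, as a shift and turn from the pose measured when the call began, along the tool's axes at that moment; what a row does not reach only later rows make up. A row lasts 1/10 s, in which the tool goes at most 50 mm and 8.59 degrees, less where a joint would pass 70% of its speed; a pose out of reach is approached as far as the arm can. A call with a gripper value outside its range is refused whole. "grip" is the opening, from 0 (shut) to 1 (fully open), set as the call begins (left out, the last holds). The fingers move at their own pace and stop on an object; the grip force is fixed at half the most. Time passes only in rows, so rows that repeat a pose let the fingers close. It gives the time, the measured TCP pose, the force and the opening at its end, in the units of the state.
- sensors.sense(): the state, without advancing time (a new reading comes with each control period).
- capture(name): name is "scene" or "top" or "wrist"; returns a dict with "frame" (480x640x3 uint8, red, green, blue), "mtx" (3x3 intrinsics, pixels), "T" (4x4, takes a point from camera to world coordinates); the wrist camera has in their place "hand_eye" (4x4, takes a point from camera to tool coordinates, whose origin is the TCP and whose axes are the tool frame's). Camera axes: x right, y down, z forward; pixel columns grow to the right and rows downward; lengths in mm; the calibration is good to about 2 mm. A picture is of the moment at which its call begins: read the wrist's pose just before it. There is no depth.
- job_done(): hands the job in, once; it reports no verdict.
The state is a dict: "time": time; "joints": joint angles; "joint_vel": joint speeds; "joint_torque": joint torques, N m; "tool_pos": TCP position; "eef_rot": TCP orientation; "force": force on the tool from outside, world axes, zero at the start; "moment": the same for the moment, N m; "opening": opening from 0.0 (shut) to 1.0 (fully open).
Only numpy, scipy, OpenCV 4.12 (cv2) and the standard library are available. Lean on these libraries where they do the work, as an engineer would, in place of code of your own. Each camera call takes 0.05 s, during which the arm holds its last target. There are 200 camera calls.

## Task

Pack the sensor kit into the grey three-bay tray: stand the lower half of the white case in the long bay and close it with the cover of its own length, fully home and flush; put the larger black servo upright in the narrow bay and the smaller green ring core flat in the large squarish bay. Case, servo and ring all rest squarely on the tray floor, and the look-alikes (short cover, small servo, large ring) stay where they are.

Things in the scene. Friction and masses are not known exactly. Their poses are not given: they have to be found in the camera images.
- tray: Flat grey sorting tray, 180 x 170 mm (x by y), 14 mm high, fixed; origin at the centre of its underside, z up. Inner floor at z = +4; walls and dividers 4 mm thick, up to z = +14. Three bays, in the tray's frame in mm: long bay x 6 to 86, y -81 to 81; large squarish bay x -86 to 2, y -81 to 17; narrow bay x -86 to 2, y 21 to 81.
- case_bottom: Loose lower half of a white plastic case, standing open side up: a block 70 x 46 mm (x by y), 24 mm high, a small green circuit board on top and four tapered posts rising 12 mm above its top face (to z = 36) at x = +-23, y = +-11, 13 mm thick at the foot, 4.4 mm at the tip. 0.14 kg. Origin at the centre of its underside, x along the 70 mm, z up.
- cover_long: Loose white hollow cover with vent slots, 70 x 46 mm (x by y), 24 mm high, open side down: the case's matching upper half. Walls and top 4 mm. Goes over the four posts either way round, 1.5 mm play; home, its rim rests on the lower half's top face (its origin 24 mm above that half's). The tapered posts guide it from 4 mm off. Origin: centre of its underside (rim plane), x along the 70 mm. 0.06 kg.
- cover_short: Look-alike: loose white plastic cover of another case, same make but only 54 mm long (54 x 46 x 24 mm), so it does not go over the posts. Stays where it lies. Origin at the centre of its underside, x along the 54 mm.
- servo_big: The larger of two loose black servo motors, standing upright: body 40 x 20 mm (x by y), 36 mm high, mounting ears 18 mm wide reaching 54 mm over all along x at about 27 mm height, a small round output hub on top at x = +10, reaching z = 42. About 0.05 kg. Origin at the centre of its underside, x along the 40 mm, z up.
- servo_small: Look-alike: the smaller black servo motor, body 23 x 14 mm, 23 mm high, ears 32 mm over all. Stays where it stands. Origin at the centre of its underside, x along the 23 mm.
- ring_small: The smaller of two loose green ring cores with a copper winding, lying flat: 44 mm outside diameter, 24 mm hole, 24 mm high, about 0.07 kg. Origin on its axis in the plane of its underside, z up.
- ring_large: Look-alike: the larger green ring core with a copper winding, 62 mm outside diameter, 36 mm hole, 24 mm high. Stays where it lies. Origin on its axis in the plane of its underside.
There are look-alikes about, which are no part of the job. Leave any red or yellow look-alike of the ring_small alone.

How it is judged:
By the outcome, as a careful person would: the job done as asked, in the order asked, and still so for the second after the job is handed in, with the robot touching nothing.
It also fails if it takes over 104 s, if anything falls off the work surface, if the arm or the gripper's body presses on something with over 40 N, if the wrist force passes 120 N, or if a joint passes its speed limit or range.

## Working session

There is one attempt and no reset: what is moved stays moved. The work goes in short steps, Python scripts to look and compute and a tool call to move; the robot and the scene stay as the last step left them, time stands still between calls to the robot, and variables do not carry over. Pictures are saved under pics/ and viewed, about 12 in all and at most 16, crops included, and the job is handed in when it is done.

Besides the shell and the picture viewer there is one more tool, called as a command line: name --argument value ..., lists and objects as JSON in quotes. apply_moves: Moves the arm, as the interface text tells. Its arguments: {"type":"object","properties":{"steps":{"type":"array"},"grip":{"type":"number"}},"required":["steps"]}

```bash
ls; mkdir -p pics; python3 - <<'E'
from station import sensors, capture, env
import cv2,numpy as np
s=sensors.sense(); print(s['tool_pos'],s['eef_rot'],s['time'])
for n in ('scene','top'):
    c=capture(n); cv2.imwrite(f'pics/{n}0.png',c['frame'][:,:,::-1]); np.savez(f'{n}0.npz',**c)
    print(n,c['mtx'].tolist(),np.round(c['T'],3).tolist())
c=capture('wrist');print(np.round(c['hand_eye'],3).tolist(),c['mtx'].tolist())
E
```

```text
pics
[ 205.59833719 -642.25804784  199.00032269] [ 0.57059183  0.41724838  0.57172917 -0.4164787 ] 0.0
scene [[482.443787570657, 0.0, 324.03136227513824], [0.0, 482.443787570657, 242.9312840243609], [0.0, 0.0, 1.0]] [[0.64, 0.652, -0.407, 815.423], [0.769, -0.543, 0.338, -247.654], [-0.001, -0.529, -0.848, 667.821], [0.0, 0.0, 0.0, 1.0]]
top [[529.1372958787272, 0.0, 319.06809563805336], [0.0, 529.1372958787272, 232.89624950166257], [0.0, 0.0, 1.0]] [[-0.028, -0.997, 0.072, 454.819], [-1.0, 0.027, -0.015, -5.795], [0.013, -0.073, -0.997, 948.204], [0.0, 0.0, 0.0, 1.0]]
[[0.0, -0.301, 0.954, -184.706], [0.0, -0.954, -0.301, 83.435], [1.0, 0.0, 0.0, -0.308], [0.0, 0.0, 0.0, 1.0]] [[400.017202268834, 0.0, 319.182000872285], [0.0, 400.017202268834, 240.55500138685696], [0.0, 0.0, 1.0]]
```

View pics/top0.png

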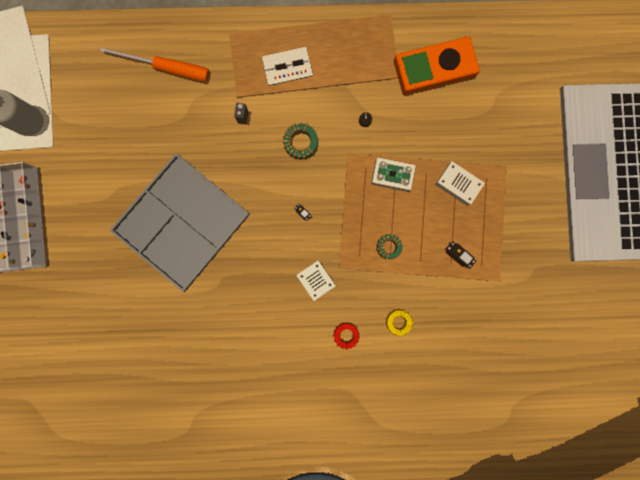

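View pics/scene0.png

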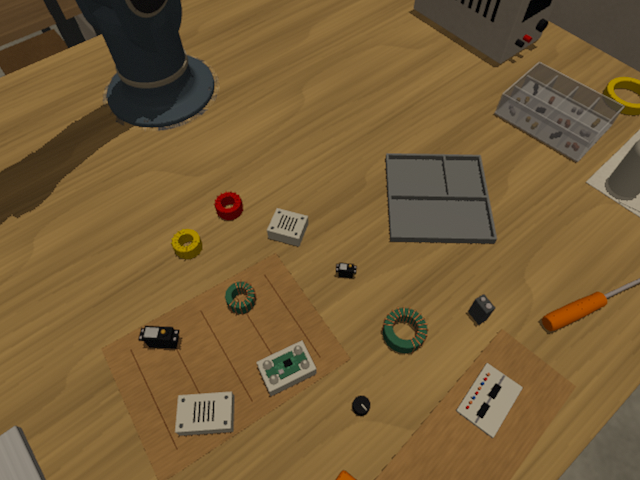

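The scene view shows the parts on a thin board. In the top view the case is at (394,174), the long cover at (461,183), the big servo at (461,255) and the small ring at (389,246). The tray is centred near (181,222) and the short cover is at (316,281).

```bash
cat > h.py <<'E'
import numpy as np, cv2
from scipy.spatial.transform import Rotation as R
from station import sensors, capture, env
def back(c,uv,z,T=None):
    T=c['T'] if T is None else T
    uv=np.atleast_2d(np.float64(uv)); d=np.c_[uv,np.ones(len(uv))]@np.linalg.inv(c['mtx']).T@T[:3,:3].T
    o=T[:3,3]; return o+d*((z-o[2])/d[:,2:])
def proj(c,P,T=None):
    T=c['T'] if T is None else T
    p=(np.atleast_2d(P)-T[:3,3])@T[:3,:3]@np.array(c['mtx']).T; return p[:,:2]/p[:,2:]
def toolT(s=None):
    s=s or sensors.sense(); q=s['eef_rot']; T=np.eye(4)
    T[:3,:3]=R.from_quat([q[1],q[2],q[3],q[0]]).as_matrix(); T[:3,3]=s['tool_pos']; return T
def wrist(name):
    T=toolT(); c=capture('wrist'); c['T']=T@c['hand_eye']; cv2.imwrite(f'pics/{name}.png',c['frame'][:,:,::-1]); np.savez(f'{name}.npz',**c); return c
def go(pos,yaw=None,flipok=True):
    """move from the present pose to TCP pos, pointing down, jaw axis (tool z) at world angle yaw (deg, mod 180 -> nearest): cm, deg in tool axes"""
    T=toolT(); z=T[:3,2]; cur=np.degrees(np.arctan2(z[1],z[0]))
    if yaw is None: yaw=cur
    y=cur+((yaw-cur+90)%180-90 if flipok else (yaw-cur+180)%360-180)
    a=np.radians(y); Z=np.array([np.cos(a),np.sin(a),0]); X=np.array([0,0,-1.]); Rn=np.c_[X,np.cross(Z,X),Z]
    t=T[:3,:3].T@(np.array(pos)-T[:3,3])/10; w=np.degrees(R.from_matrix(T[:3,:3].T@Rn).as_rotvec())
    print('cur yaw %.1f ->%.1f'%(cur,y),'t',np.round(t,2),'w',np.round(w,2))
    return t,w
E
python3 - <<'E'
from h import *
c=dict(np.load('top0.npz')); f=c['frame']; hsv=cv2.cvtColor(f,cv2.COLOR_RGB2HSV)
def comp(mask,seed,z,name):
    n,l,st,ce=cv2.connectedComponentsWithStats(mask.astype(np.uint8),connectivity=8)
    ys,xs=np.where(mask); i=np.argmin((xs-seed[0])**2+(ys-seed[1])**2); k=l[ys[i],xs[i]]
    pts=np.argwhere(l==k)[:,::-1]; P=back(c,pts,z)[:,:2].astype(np.float32)
    (x,y),wh,a=cv2.minAreaRect(P); print(name,len(pts),'ctr %.0f %.0f size %.0f %.0f ang %.1f'%(x,y,*wh,a))
S,V=hsv[...,1],hsv[...,2]
print(hsv[222,150],hsv[185,461-12],hsv[174,380])
w=(S<60)&(V>150)
comp((S<50)&(V<150)&(V>50),(150,222),10,'tray')
comp(w,(449,185),30,'cover_long'); comp(w,(305,280),24,'cover_short')
pts=np.array([[x,y] for y in range(150,200) for x in range(365,420) if S[y,x]<60 and V[y,x]>150],np.float32)
P=back(c,pts,30)[:,:2].astype(np.float32); print('case',cv2.minAreaRect(P))
for n,uv,z in (('servo',(461,255),45),('ring',(389,246),20)): print(n,back(c,uv,z))
# board thickness: case/ring etc triangulate
s=dict(np.load('scene0.npz'))
def tri(u1,u2):
    A=[];b=[]
    for cc,u in ((c,u1),(s,u2)):
        o=cc['T'][:3,3]; d=back(cc,u,0)[0]-o; d/=np.linalg.norm(d); M=np.eye(3)-np.outer(d,d); A.append(M); b.append(M@o)
    return np.linalg.lstsq(np.vstack(A),np.hstack(b),rcond=None)[0]
print('ring',tri((389,246),(240,297)),'cover',tri((461,183),(205,412)))
print('board corner',tri((346,154),(347,355)),tri((500,280),(104,353)))
E
```

```text
[ 16  43 129] [ 20  64 220] [ 18  75 154]
tray 9300 ctr 550 228 size 169 178 ang 48.9
cover_long 1 ctr 617 -185 size 0 0 ang 0.0
cover_short 409 ctr 439 -11 size 50 42 ang 32.3
case ((625.4457397460938, -152.63343811035156), (69.07112884521484, 38.05594253540039), 83.85173034667969)
servo [[ 475.92194713 -260.90029404   45.        ]]
ring [[ 495.79970701 -141.68994819   20.        ]]
ring [ 495.41782915 -143.59314296   14.63971982] cover [ 604.35960544 -274.08088797   19.7077646 ]
board corner [663.24070479 -75.08337756   3.69320412] [ 430.36902594 -344.00461259   -9.29635782]
```

```bash
python3 - <<'E'
from h import *
print(toolT()[:3,:3].round(3).tolist())
go((540,-210,230),84); go((540,-210,230),None)
E
```

```text
[[-0.0, 0.952, 0.305], [0.001, 0.305, -0.952], [-1.0, -0.0, -0.001]]
cur yaw -72.2 ->-96.0 t [ -3.03  45.03 -30.99] w [ 2.375e+01 -8.000e-02  2.000e-02]
cur yaw -72.2 ->-72.2 t [ -3.03  45.03 -30.99] w [ 0.   -0.08  0.  ]
```

apply_moves --steps '[{"tx": -3,"ty": 4,"tz": -3,"wx": 4},{"tx": -3,"ty": 8,"tz": -6,"wx": 8},{"tx": -3,"ty": 12,"tz": -8,"wx": 12},{"tx": -3,"ty": 16,"tz": -11,"wx": 16},{"tx": -3,"ty": 20,"tz": -14,"wx": 20},{"tx": -3,"ty": 25,"tz": -17,"wx": 23.8},{"tx": -3,"ty": 29,"tz": -20,"wx": 23.8},{"tx": -3,"ty": 33,"tz": -23,"wx": 23.8},{"tx": -3,"ty": 38,"tz": -26,"wx": 23.8},{"tx": -3,"ty": 42,"tz": -29,"wx": 23.8},{"tx": -3,"ty": 45,"tz": -31,"wx": 23.8},{"tx": -3,"ty": 45,"tz": -31,"wx": 23.8}]'

```text
invalid input
```

```bash
python3 - <<'E'
from h import *
s=sensors.sense(); print(s['time'],s['tool_pos'],s['joints'],np.abs(s['joint_vel']).max()); wrist('w1')
E
```

```text
0.15 [ 205.63635033 -642.42044152  199.23446678] [ 1.2321365   0.46928999 -0.04858966  1.53337993  0.02408099  1.14098811
 -0.08225759] 0.004419171983888323
```

View pics/w1.png

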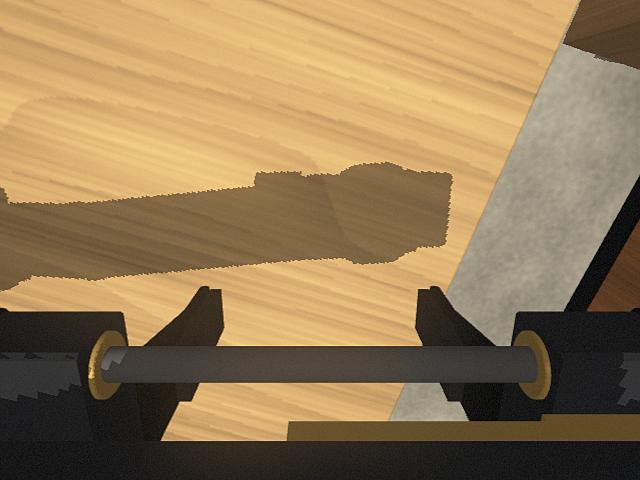

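The picture shows only bare table and the open fingers, because the move was refused. The rows probably need all six keys.

apply_moves --steps '[{"tx": -3,"ty": 4,"tz": -3,"wx": 4,"wy": 0,"wz": 0},{"tx": -3,"ty": 8,"tz": -6,"wx": 8,"wy": 0,"wz": 0},{"tx": -3,"ty": 12,"tz": -8,"wx": 12,"wy": 0,"wz": 0},{"tx": -3,"ty": 16,"tz": -11,"wx": 16,"wy": 0,"wz": 0},{"tx": -3,"ty": 20,"tz": -14,"wx": 20,"wy": 0,"wz": 0},{"tx": -3,"ty": 25,"tz": -17,"wx": 23.8,"wy": 0,"wz": 0},{"tx": -3,"ty": 29,"tz": -20,"wx": 23.8,"wy": 0,"wz": 0},{"tx": -3,"ty": 33,"tz": -23,"wx": 23.8,"wy": 0,"wz": 0},{"tx": -3,"ty": 38,"tz": -26,"wx": 23.8,"wy": 0,"wz": 0},{"tx": -3,"ty": 42,"tz": -29,"wx": 23.8,"wy": 0,"wz": 0},{"tx": -3,"ty": 45,"tz": -31,"wx": 23.8,"wy": 0,"wz": 0},{"tx": -3,"ty": 45,"tz": -31,"wx": 23.8,"wy": 0,"wz": 0}]'

```text
time: 1.4
tool_pos: [543.9, -201.7, 229.8]
eef_rot: [0.475, 0.525, 0.477, -0.521]
force: [-0.3, 1.2, -0.7]
opening: 1.0
```

```bash
python3 - <<'E'
from h import *
s=sensors.sense(); print(s['time'],s['tool_pos'],s['joints'],np.abs(s['joint_vel']).max()); wrist('w1')
E
```

```text
1.4 [ 543.86330557 -201.72968803  229.78742252] [ 0.46342303  0.30027626 -0.22387258  1.71909165  0.06638806  1.1294783
 -1.44320081] 0.07177664168681573
```

View pics/w1.png

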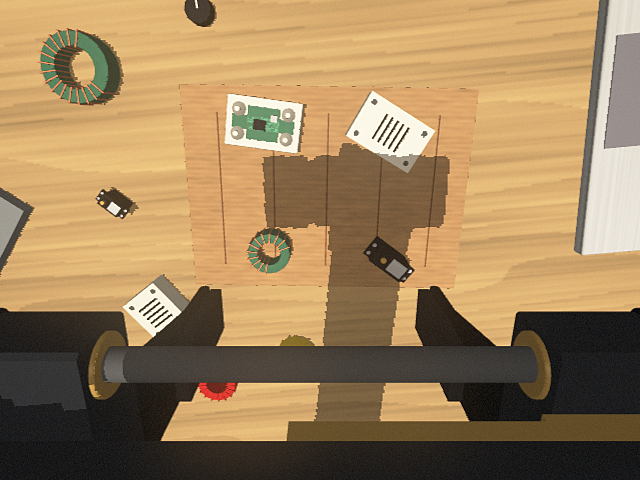

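The wrist view shows the case at about (264,123), the long cover at (390,131), the ring at (270,250) and the servo at (389,260). I'll enlarge that area to measure corners.

```bash
python3 - <<'E'
import cv2
f=cv2.imread('pics/w1.png')[80:290,215:445]
cv2.imwrite('pics/w1z.png',cv2.resize(f,None,fx=2.85,fy=2.85,interpolation=cv2.INTER_CUBIC)[:600])
E
```

```text
(no output)
```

View pics/w1z.png

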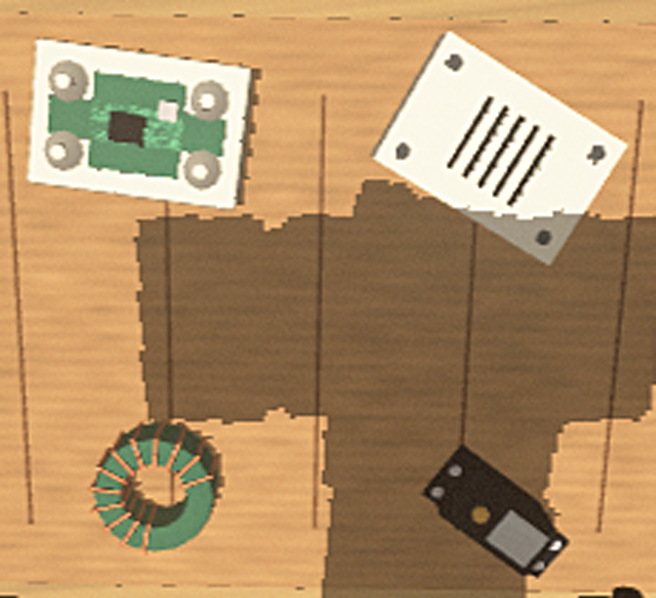

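```bash
python3 - <<'E'
from h import *
c=dict(np.load('w1.npz')); o=lambda p: np.array(p,float)/2.85+[215,80]
b=3
def rect(n,p,z):
    P=back(c,o(p),z)[:,:2]; (x,y),wh,a=cv2.minAreaRect(P.astype(np.float32))
    e=[np.linalg.norm(P[i]-P[(i+1)%4]) for i in range(4)]
    d=P[1]-P[0]+P[2]-P[3]
    print(n,'ctr',P.mean(0).round(1),'edges',np.round(e,1),'ang long %.1f'%np.degrees(np.arctan2(d[1],d[0])))
    return P.mean(0)
rect('case',[(37,40),(252,68),(236,207),(28,181)],24+b)
rect('cover',[(448,32),(627,145),(549,263),(375,157)],24+b)
print('ring',back(c,o((153,490)),24+b), 'r',np.linalg.norm(np.diff(back(c,o([(92,490),(214,490)]),24+b),axis=0)))
e=back(c,o([(442,468),(554,558)]),27+b); d=e[1]-e[0]; print('servo',e.mean(0),np.linalg.norm(d),np.degrees(np.arctan2(d[1],d[0])))
go((624,-154,120),84.5)
E
```

```text
case ctr [ 623.5 -155.7] edges [69.2 44.3 69.4 44.4] ang long -102.3
cover ctr [ 604.4 -273. ] edges [69.3 44.8 68.8 44.6] ang long -125.5
ring [[ 498.00110551 -143.91770688   27.        ]] r 43.936546281375804
servo [ 478.81552345 -266.86655488   30.        ] 54.1825914207135 -134.592799965309
cur yaw -95.6 ->-95.5 t [10.98  7.65 -5.82] w [-0.05 -0.19 -0.01]
```

```bash
python3 - <<'E'
from h import *
go((624,-155,70),-102.3)
E
```

```text
cur yaw -95.6 ->-102.3 t [15.98  7.65 -5.71] w [ 6.75 -0.19  0.  ]
```

apply_moves --steps '[{"tx": 4,"ty": 2,"tz": -1.5,"wx": 2,"wy": -0.2,"wz": 0},{"tx": 8,"ty": 4,"tz": -3,"wx": 4,"wy": -0.2,"wz": 0},{"tx": 12,"ty": 6,"tz": -4.5,"wx": 6.75,"wy": -0.2,"wz": 0},{"tx": 15,"ty": 7.6,"tz": -5.7,"wx": 6.75,"wy": -0.2,"wz": 0},{"tx": 16,"ty": 7.6,"tz": -5.7,"wx": 6.75,"wy": -0.2,"wz": 0},{"tx": 16,"ty": 7.6,"tz": -5.7,"wx": 6.75,"wy": -0.2,"wz": 0}]'

```text
time: 2.05
tool_pos: [621.3, -156.4, 67.9]
eef_rot: [-0.442, -0.55, -0.444, 0.552]
force: [-0.6, -1.2, 1.1]
opening: 0.999
```

```bash
python3 - <<'E'
from h import *
c=wrist('w2'); print(toolT()[:3,3])
# draw predicted case top rectangle
a=np.radians(-102.3);u=np.array([np.cos(a),np.sin(a)]);v=np.array([-u[1],u[0]])
f=c['frame'][:,:,::-1].copy()
for z,col in ((24,(0,0,255)),(28,(255,0,0))):
    P=[np.r_[np.array([624,-155])+i*35*u+j*23*v,z] for i,j in((1,1),(1,-1),(-1,-1),(-1,1))]
    cv2.polylines(f,[proj(c,P).astype(int)],True,col,1)
cv2.imwrite('pics/w2d.png',f)
go((624,-155,7),-102.3)
E
```

```text
[ 622.28508107 -157.08393883   69.71943915]
cur yaw -102.4 ->-102.3 t [ 6.27  0.13 -0.25] w [-0.12  0.09  0.08]
```

View pics/w2d.png

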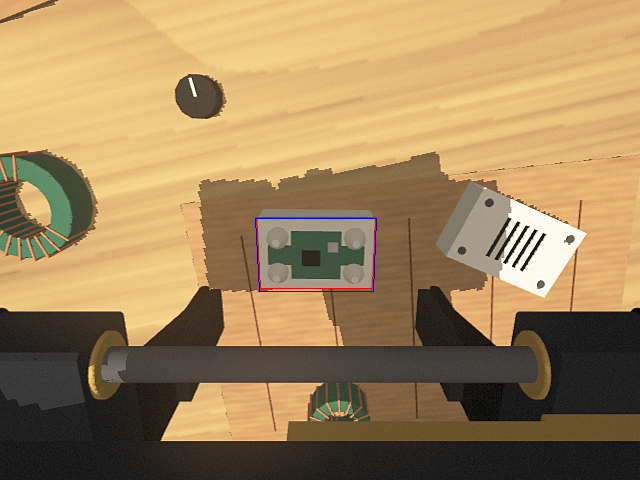

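The predicted outline lies on the case top, around (257..376, 218..291), so I'm descending and gripping.

apply_moves --steps '[{"tx": 3,"ty": 0.1,"tz": -0.2,"wx": 0,"wy": 0,"wz": 0},{"tx": 5,"ty": 0.1,"tz": -0.2,"wx": 0,"wy": 0,"wz": 0},{"tx": 6.2,"ty": 0.1,"tz": -0.2,"wx": 0,"wy": 0,"wz": 0},{"tx": 6.2,"ty": 0.1,"tz": -0.2,"wx": 0,"wy": 0,"wz": 0},{"tx": 6.2,"ty": 0.1,"tz": -0.2,"wx": 0,"wy": 0,"wz": 0}]'

```text
time: 2.6
tool_pos: [624.4, -156.4, 9.3]
eef_rot: [-0.443, -0.551, -0.442, 0.552]
force: [0.1, 0.7, -0.1]
opening: 0.997
```

apply_moves --steps '[{"tx": 0,"ty": 0,"tz": 0,"wx": 0,"wy": 0,"wz": 0},{"tx": 0,"ty": 0,"tz": 0,"wx": 0,"wy": 0,"wz": 0},{"tx": 0,"ty": 0,"tz": 0,"wx": 0,"wy": 0,"wz": 0},{"tx": 0,"ty": 0,"tz": 0,"wx": 0,"wy": 0,"wz": 0},{"tx": 0,"ty": 0,"tz": 0,"wx": 0,"wy": 0,"wz": 0},{"tx": 0,"ty": 0,"tz": 0,"wx": 0,"wy": 0,"wz": 0}]' --grip 0

```text
time: 3.2
tool_pos: [624.5, -156.1, 9.3]
eef_rot: [-0.443, -0.551, -0.442, 0.552]
force: [1.4, 0.7, 0.2]
opening: 0.56
```

```bash
python3 - <<'E'
from h import *
s=sensors.sense(); print(s['tool_pos'],s['opening']*87,s['time'])
go((585,198,110),48.9)
E
```

```text
[ 624.49615256 -156.09103707    9.30532752] 48.70018339183161 3.2
cur yaw -102.5 ->-131.1 t [-10.13 -11.49 -33.7 ] w [28.63  0.07 -0.09]
```

apply_moves --steps '[{"tx": 0,"ty": 0,"tz": 0,"wx": 0,"wy": 0,"wz": 0},{"tx": 0,"ty": 0,"tz": 0,"wx": 0,"wy": 0,"wz": 0}]'

```text
time: 3.4
tool_pos: [624.6, -156.1, 9.4]
eef_rot: [-0.443, -0.551, -0.442, 0.551]
force: [0.7, 0.6, -0.8]
opening: 0.556
```

```bash
python3 - <<'E'
from h import *
c=wrist('w3'); s=sensors.sense(); print(s['opening'],s['tool_pos'])
E
```

```text
0.5531442927244692 [ 624.57246304 -156.05048705    9.35055127]
```

View pics/w3.png

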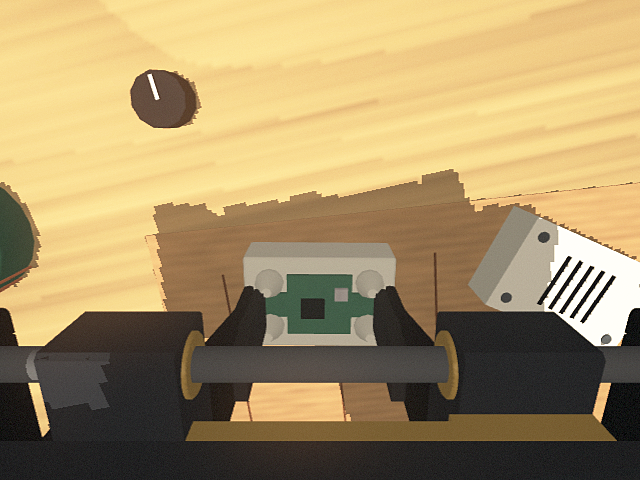

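```bash
python3 - <<'E'
from h import *
c=capture('scene'); T=toolT()
p=proj(c,[T[:3,3],T[:3,3]-T[:3,0]*19, T[:3,3]+T[:3,2]*35])
print(p); f=c['frame'][:,:,::-1].copy(); u,v=p[0].astype(int)
for k,col in zip(p,((0,0,255),(255,0,0),(0,255,0))): cv2.circle(f,tuple(k.astype(int)),1,col,-1)
u0=max(0,u-80);v0=max(0,v-90); cv2.imwrite('pics/s1.png',cv2.resize(f[v0:v0+140,u0:u0+160],None,fx=4,fy=4,interpolation=cv2.INTER_CUBIC)); print(u0,v0)
E
```

```text
[[287.113921   368.9165685 ]
 [286.19902705 364.56208297]
 [263.86188643 380.50286195]]
207 278
```

View pics/s1.png

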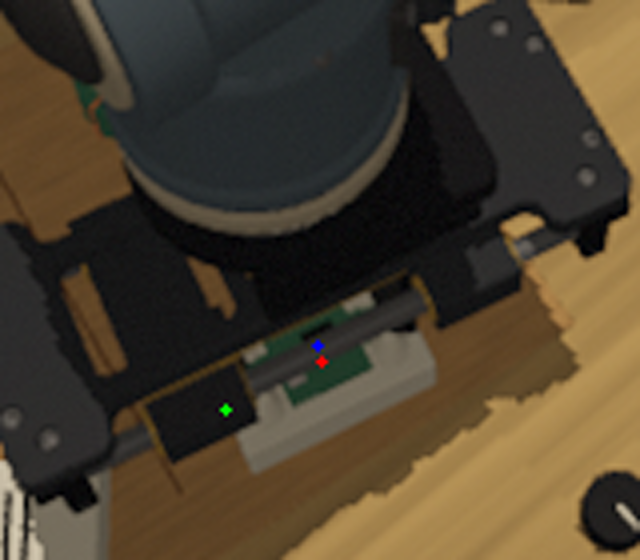

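The fingers appear to have closed on the posts above the block. The visible finger ends also sit about 20 mm above the reported TCP. I'll open and lower carefully, watching the force.

apply_moves --steps '[{"tx": 0,"ty": 0,"tz": 0,"wx": 0,"wy": 0,"wz": 0},{"tx": 0,"ty": 0,"tz": 0,"wx": 0,"wy": 0,"wz": 0},{"tx": 0,"ty": 0,"tz": 0,"wx": 0,"wy": 0,"wz": 0},{"tx": 0,"ty": 0,"tz": 0,"wx": 0,"wy": 0,"wz": 0},{"tx": 0,"ty": 0,"tz": 0,"wx": 0,"wy": 0,"wz": 0}]' --grip 1

```text
time: 4.0
tool_pos: [624.5, -156.1, 9.3]
eef_rot: [-0.443, -0.551, -0.442, 0.552]
force: [-0.8, 0.2, -0.0]
opening: 0.923
```

```bash
python3 - <<'E'
from h import *
c=wrist('w4'); s=sensors.sense(); print(s['opening'],s['tool_pos'],s['force'])
E
```

```text
0.9516615456293332 [ 624.53922634 -156.07496168    9.31163601] [0.729405   0.00651266 0.01501452]
```

View pics/w4.png

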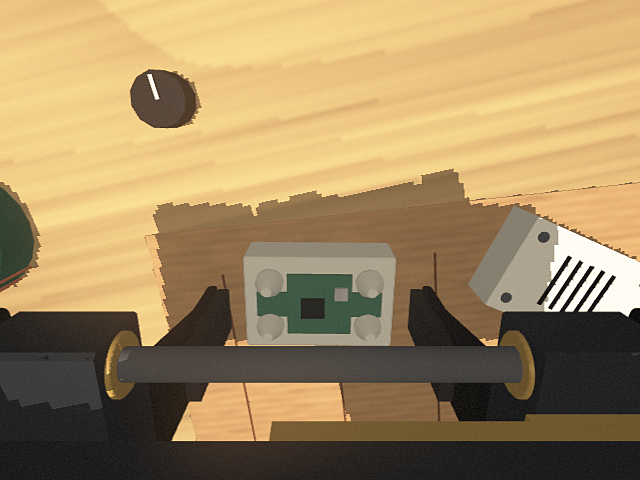

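The case is unmoved and centred. Its scale, 151 px for 70 mm, matches the finger ends at about z = 25–28, so I'm lowering by about 18 mm in small steps.

apply_moves --steps '[{"tx": 0.4,"ty": 0,"tz": 0,"wx": 0,"wy": 0,"wz": 0},{"tx": 0.8,"ty": 0,"tz": 0,"wx": 0,"wy": 0,"wz": 0},{"tx": 0.8,"ty": 0,"tz": 0,"wx": 0,"wy": 0,"wz": 0}]'

```text
time: 4.35
tool_pos: [623.8, -156.0, 0.4]
eef_rot: [-0.443, -0.551, -0.443, 0.552]
force: [-0.1, 0.1, 0.2]
opening: 0.997
```

apply_moves --steps '[{"tx": 0.3,"ty": 0,"tz": 0,"wx": 0,"wy": 0,"wz": 0},{"tx": 0.6,"ty": 0,"tz": 0,"wx": 0,"wy": 0,"wz": 0},{"tx": 0.6,"ty": 0,"tz": 0,"wx": 0,"wy": 0,"wz": 0}]'

```text
time: 4.65
tool_pos: [623.4, -155.9, -6.2]
eef_rot: [-0.443, -0.551, -0.443, 0.552]
force: [-0.6, -0.2, -0.1]
opening: 0.999
```

apply_moves --steps '[{"tx": 0.3,"ty": 0,"tz": 0,"wx": 0,"wy": 0,"wz": 0},{"tx": 0.4,"ty": 0,"tz": 0,"wx": 0,"wy": 0,"wz": 0},{"tx": 0.4,"ty": 0,"tz": 0,"wx": 0,"wy": 0,"wz": 0}]'

```text
time: 4.95
tool_pos: [623.2, -155.8, -10.5]
eef_rot: [-0.443, -0.55, -0.443, 0.552]
force: [-0.1, 0.2, 0.1]
opening: 1.002
```

There is no contact at TCP z = -10.5, which confirms the offset. Gripping now.

apply_moves --steps '[{"tx": 0,"ty": 0,"tz": 0,"wx": 0,"wy": 0,"wz": 0},{"tx": 0,"ty": 0,"tz": 0,"wx": 0,"wy": 0,"wz": 0},{"tx": 0,"ty": 0,"tz": 0,"wx": 0,"wy": 0,"wz": 0},{"tx": 0,"ty": 0,"tz": 0,"wx": 0,"wy": 0,"wz": 0},{"tx": 0,"ty": 0,"tz": 0,"wx": 0,"wy": 0,"wz": 0}]' --grip 0

```text
time: 5.45
tool_pos: [623.2, -155.9, -10.4]
eef_rot: [-0.443, -0.551, -0.443, 0.552]
force: [-0.8, 1.1, 0.7]
opening: 0.803
```

apply_moves --steps '[{"tx": -0.5,"ty": 0,"tz": 0,"wx": 0,"wy": 0,"wz": 0},{"tx": -2,"ty": 0,"tz": 0,"wx": 0,"wy": 0,"wz": 0},{"tx": -4,"ty": 0,"tz": 0,"wx": 0,"wy": 0,"wz": 0},{"tx": -6,"ty": 0,"tz": 0,"wx": 0,"wy": 0,"wz": 0},{"tx": -8,"ty": 0,"tz": 0,"wx": 0,"wy": 0,"wz": 0},{"tx": -8,"ty": 0,"tz": 0,"wx": 0,"wy": 0,"wz": 0}]'

```text
time: 6.05
tool_pos: [626.1, -156.2, 73.8]
eef_rot: [0.445, 0.552, 0.441, -0.551]
force: [1.2, -0.2, -1.5]
opening: 0.805
```

```bash
python3 - <<'E'
from h import *
s=sensors.sense(); print(s['tool_pos'],s['opening']*87,s['force'])
go((585,198,80),48.9)
E
```

```text
[ 626.14323596 -156.24091159   73.82019876] 70.0456863686967 [ 1.15967228 -0.24723674 -1.51935243]
cur yaw -102.5 ->-131.1 t [ -0.73 -11.67 -33.7 ] w [28.62 -0.   -0.34]
```

```bash
python3 - <<'E'
from h import *
go((527,248,200),48.9)
E
```

```text
cur yaw -102.5 ->-131.1 t [-12.78 -18.34 -37.31] w [28.62 -0.   -0.34]
```

apply_moves --steps '[{"tx": -1.5,"ty": -2,"tz": -4,"wx": 3,"wy": 0,"wz": 0},{"tx": -3,"ty": -4,"tz": -8,"wx": 6,"wy": 0,"wz": 0},{"tx": -4.5,"ty": -6,"tz": -12,"wx": 9,"wy": 0,"wz": 0},{"tx": -6,"ty": -8,"tz": -16,"wx": 13,"wy": 0,"wz": 0},{"tx": -7.5,"ty": -10,"tz": -20,"wx": 17,"wy": 0,"wz": 0},{"tx": -9,"ty": -12,"tz": -24,"wx": 21,"wy": 0,"wz": 0},{"tx": -10.5,"ty": -14,"tz": -28,"wx": 25,"wy": 0,"wz": 0},{"tx": -12,"ty": -16,"tz": -32,"wx": 28.6,"wy": 0,"wz": 0},{"tx": -12.8,"ty": -18.3,"tz": -35,"wx": 28.6,"wy": 0,"wz": -0.3},{"tx": -12.8,"ty": -18.3,"tz": -37.3,"wx": 28.6,"wy": 0,"wz": -0.3},{"tx": -12.8,"ty": -18.3,"tz": -37.3,"wx": 28.6,"wy": 0,"wz": -0.3},{"tx": -12.8,"ty": -18.3,"tz": -37.3,"wx": 28.6,"wy": 0,"wz": -0.3}]'

```text
time: 7.25
tool_pos: [525.4, 253.9, 200.0]
eef_rot: [0.296, 0.643, 0.296, -0.642]
force: [0.4, 0.4, -1.4]
opening: 0.797
```

```bash
python3 - <<'E'
from h import *
c=wrist('w5'); s=sensors.sense(); print(s['opening'],s['tool_pos'],s['force'])
f=c['frame'][:,:,::-1].copy(); a=np.radians(-41.1); Rm=np.array([[np.cos(a),-np.sin(a)],[np.sin(a),np.cos(a)]])
def pl(p,z,col): cv2.polylines(f,[proj(c,np.c_[np.array(p)@Rm.T+[550,228],np.full(len(p),z)]).astype(int)],True,col,1)
pl([(90,85),(90,-85),(-90,-85),(-90,85)],14,(0,0,255))
for x0,x1,y0,y1 in((6,86,-81,81),(-86,2,-81,17),(-86,2,21,81)): pl([(x0,y0),(x1,y0),(x1,y1),(x0,y1)],14,(0,255,0))
cv2.imwrite('pics/w5d.png',f)
E
```

```text
0.7985412599381408 [525.89229123 250.83045341 199.65887076] [-0.51681521 -0.41584591 -1.15539365]
```

View pics/w5d.png

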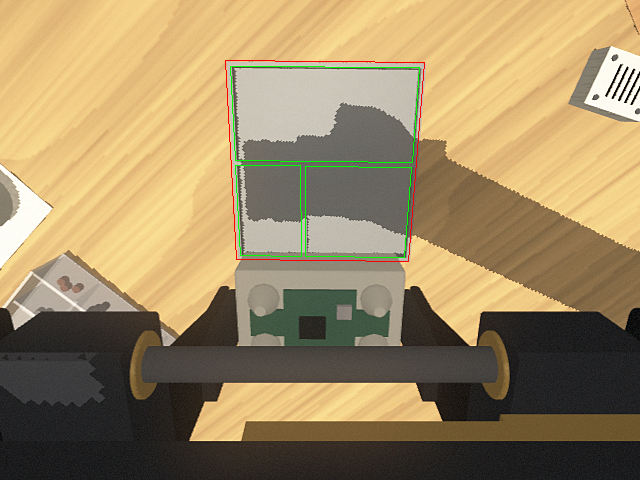

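The overlay agrees with the tray within about 2 px, and the narrow bay is on the left in this view. I'm moving above the long bay.

```bash
python3 - <<'E'
from h import *
go((585,198,20),48.9)
E
```

```text
cur yaw -130.7 ->-131.1 t [17.97  7.91  0.13] w [ 0.36  0.04 -0.04]
```

apply_moves --steps '[{"tx": 4,"ty": 2.5,"tz": 0,"wx": 0,"wy": 0,"wz": 0},{"tx": 8,"ty": 5,"tz": 0.1,"wx": 0.4,"wy": 0,"wz": 0},{"tx": 12,"ty": 7.9,"tz": 0.1,"wx": 0.4,"wy": 0,"wz": 0},{"tx": 15,"ty": 7.9,"tz": 0.1,"wx": 0.4,"wy": 0,"wz": 0},{"tx": 17.5,"ty": 7.9,"tz": 0.1,"wx": 0.4,"wy": 0,"wz": 0},{"tx": 18,"ty": 7.9,"tz": 0.1,"wx": 0.4,"wy": 0,"wz": 0},{"tx": 18,"ty": 7.9,"tz": 0.1,"wx": 0.4,"wy": 0,"wz": 0}]'

```text
time: 8.0
tool_pos: [584.7, 196.6, 19.0]
eef_rot: [-0.292, -0.643, -0.292, 0.645]
force: [-0.8, -0.2, -1.8]
opening: 0.805
```

```bash
python3 - <<'E'
from h import *
go((585,198,-4),48.9); print(sensors.sense()['tool_pos'])
E
```

```text
cur yaw -131.3 ->-131.1 t [ 2.3  -0.07 -0.13] w [-0.15  0.15  0.02]
[584.70037804 196.63793336  18.98047929]
```

apply_moves --steps '[{"tx": 1,"ty": 0,"tz": -0.1,"wx": -0.1,"wy": 0.1,"wz": 0},{"tx": 2,"ty": 0,"tz": -0.1,"wx": -0.1,"wy": 0.1,"wz": 0},{"tx": 2.2,"ty": 0,"tz": -0.1,"wx": -0.1,"wy": 0.1,"wz": 0},{"tx": 2.2,"ty": 0,"tz": -0.1,"wx": -0.1,"wy": 0.1,"wz": 0}]'

```text
time: 8.4
tool_pos: [585.0, 197.5, -3.2]
eef_rot: [-0.292, -0.643, -0.293, 0.644]
force: [0.2, 0.7, -1.3]
opening: 0.799
```

apply_moves --steps '[{"tx": 0.1,"ty": 0,"tz": 0,"wx": 0,"wy": 0,"wz": 0},{"tx": 0.2,"ty": 0,"tz": 0,"wx": 0,"wy": 0,"wz": 0},{"tx": 0.2,"ty": 0,"tz": 0,"wx": 0,"wy": 0,"wz": 0}]'

```text
time: 8.7
tool_pos: [585.1, 197.7, -5.1]
eef_rot: [-0.293, -0.643, -0.293, 0.644]
force: [0.7, 0.3, -1.3]
opening: 0.803
```

apply_moves --steps '[{"tx": 0.1,"ty": 0,"tz": 0,"wx": 0,"wy": 0,"wz": 0},{"tx": 0.15,"ty": 0,"tz": 0,"wx": 0,"wy": 0,"wz": 0},{"tx": 0.15,"ty": 0,"tz": 0,"wx": 0,"wy": 0,"wz": 0}]'

```text
time: 9.0
tool_pos: [585.1, 197.7, -6.4]
eef_rot: [-0.292, -0.643, -0.293, 0.644]
force: [0.4, 0.2, 0.9]
opening: 0.801
```

Contact, with the force sign reversed. I'm releasing and rising.

apply_moves --steps '[{"tx": 0.03,"ty": 0,"tz": 0,"wx": 0,"wy": 0,"wz": 0},{"tx": 0.03,"ty": 0,"tz": 0,"wx": 0,"wy": 0,"wz": 0},{"tx": 0.03,"ty": 0,"tz": 0,"wx": 0,"wy": 0,"wz": 0},{"tx": 0.03,"ty": 0,"tz": 0,"wx": 0,"wy": 0,"wz": 0},{"tx": -2,"ty": 0,"tz": 0,"wx": 0,"wy": 0,"wz": 0},{"tx": -5,"ty": 0,"tz": 0,"wx": 0,"wy": 0,"wz": 0},{"tx": -9,"ty": 0,"tz": 0,"wx": 0,"wy": 0,"wz": 0},{"tx": -12,"ty": -2,"tz": 0,"wx": 0,"wy": 0,"wz": 0},{"tx": -14,"ty": -4,"tz": 0,"wx": 0,"wy": 0,"wz": 0},{"tx": -15,"ty": -4,"tz": 0,"wx": 0,"wy": 0,"wz": 0},{"tx": -15,"ty": -4,"tz": 0,"wx": 0,"wy": 0,"wz": 0}]' --grip 1

```text
time: 10.1
tool_pos: [556.2, 224.4, 145.1]
eef_rot: [0.293, 0.644, 0.293, -0.643]
force: [1.8, 0.2, -0.3]
opening: 0.999
```

```bash
python3 - <<'E'
from h import *
c=wrist('w6'); s=sensors.sense(); print(s['opening'],s['tool_pos'])
f=c['frame'][:,:,::-1].copy(); a=np.radians(-41.1); Rm=np.array([[np.cos(a),-np.sin(a)],[np.sin(a),np.cos(a)]])
def pl(p,z,col): cv2.polylines(f,[proj(c,np.c_[np.array(p)@Rm.T+[550,228],np.full(len(p),z)]).astype(int)],True,col,1)
pl([(90,85),(90,-85),(-90,-85),(-90,85)],14,(0,0,255))
pl([(46-23,35),(46-23,-35),(46+23,-35),(46+23,35)],28,(255,0,0))
cv2.imwrite('pics/w6d.png',f)
go((604.5,-273.5,60),-125.5)
E
```

```text
1.0015844875984232 [555.76293539 223.45708819 143.80088722]
cur yaw -131.1 ->-125.5 t [ 8.4  36.36 34.22] w [-5.64  0.01 -0.02]
```

View pics/w6d.png

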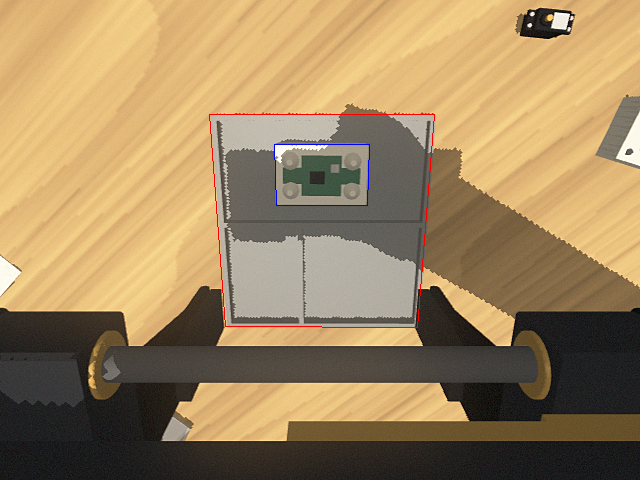

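Case and tray match the overlays. Next is the long cover.

apply_moves --steps '[{"tx": 0.4,"ty": 3.3,"tz": 3.1,"wx": -1,"wy": 0,"wz": 0},{"tx": 0.8,"ty": 6.6,"tz": 6.2,"wx": -2,"wy": 0,"wz": 0},{"tx": 1.2,"ty": 9.9,"tz": 9.3,"wx": -3,"wy": 0,"wz": 0},{"tx": 1.6,"ty": 13.2,"tz": 12.4,"wx": -4,"wy": 0,"wz": 0},{"tx": 2,"ty": 16.5,"tz": 15.5,"wx": -5,"wy": 0,"wz": 0},{"tx": 2.4,"ty": 19.8,"tz": 18.6,"wx": -5.6,"wy": 0,"wz": 0},{"tx": 2.8,"ty": 23.1,"tz": 21.7,"wx": -5.6,"wy": 0,"wz": 0},{"tx": 3.2,"ty": 26.4,"tz": 24.8,"wx": -5.6,"wy": 0,"wz": 0},{"tx": 3.6,"ty": 29.7,"tz": 27.9,"wx": -5.6,"wy": 0,"wz": 0},{"tx": 4,"ty": 33,"tz": 31,"wx": -5.6,"wy": 0,"wz": 0},{"tx": 4.4,"ty": 36.4,"tz": 34.2,"wx": -5.6,"wy": 0,"wz": 0},{"tx": 4.4,"ty": 36.4,"tz": 34.2,"wx": -5.6,"wy": 0,"wz": 0}]'

```text
time: 11.35
tool_pos: [601.0, -284.7, 98.1]
eef_rot: [-0.321, -0.629, -0.318, 0.633]
force: [-0.9, -0.5, 0.5]
opening: 1.003
```

```bash
cat >> h.py <<'E'
def whiterect(c,ctr,z,win=60):
    "white top face near world ctr: corners by contour"
    f=c['frame']; hsv=cv2.cvtColor(f,cv2.COLOR_RGB2HSV); m=((hsv[...,1]<45)&(hsv[...,2]>90)).astype(np.uint8)
    m=cv2.morphologyEx(m,cv2.MORPH_CLOSE,np.ones((9,9)))
    n,l,st,ce=cv2.connectedComponentsWithStats(m); u,v=proj(c,np.r_[ctr,z])[0].astype(int); k=l[v,u]
    pts=np.argwhere(l==k)[:,::-1]; print('label',k,len(pts)); P=back(c,pts,z)[:,:2].astype(np.float32)
    return cv2.minAreaRect(P)
E
python3 - <<'E'
from h import *
c=wrist('w7'); s=sensors.sense(); print(s['opening'],s['tool_pos'])
a=np.radians(-125.5);u=np.array([np.cos(a),np.sin(a)]);v=np.array([-u[1],u[0]])
f=c['frame'][:,:,::-1].copy()
P=[np.r_[np.array([604.5,-273.5])+i*35*u+j*23*v,24] for i,j in((1,1),(1,-1),(-1,-1),(-1,1))]
cv2.polylines(f,[proj(c,P).astype(int)],True,(0,0,255),1)
cv2.imwrite('pics/w7d.png',cv2.resize(f[80:360,140:500],None,fx=2,fy=2))
print(whiterect(c,(604.5,-273.5),24)); go((604.5,-273.5,-9),-125.5)
E
```

```text
1.0015931175850303 [ 601.90414011 -280.02919651   97.9271004 ]
label 2 7079
((606.484619140625, -274.5415954589844), (69.04120635986328, 50.81813049316406), 54.38593673706055)
cur yaw -126.1 ->-125.5 t [10.69 -0.16 -0.73] w [-0.57  0.27  0.07]
```

View pics/w7d.png

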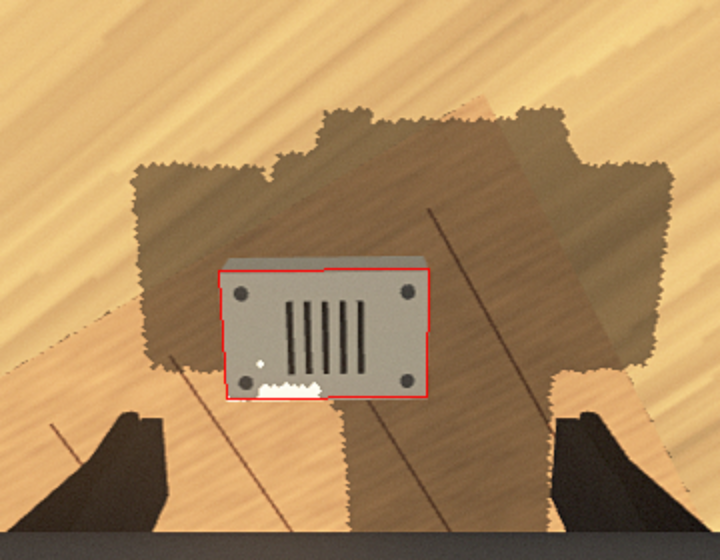

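The outline fits the cover top to about 1 mm, so I'm descending and gripping.

apply_moves --steps '[{"tx": 2,"ty": -0.1,"tz": -0.7,"wx": -0.6,"wy": 0.2,"wz": 0},{"tx": 5,"ty": -0.1,"tz": -0.7,"wx": -0.6,"wy": 0.2,"wz": 0},{"tx": 7,"ty": -0.1,"tz": -0.7,"wx": -0.6,"wy": 0.2,"wz": 0},{"tx": 7,"ty": -0.1,"tz": -0.7,"wx": -0.6,"wy": 0.2,"wz": 0}]'

```text
time: 11.8
tool_pos: [601.9, -271.6, 23.4]
eef_rot: [-0.322, -0.626, -0.327, 0.631]
force: [-0.5, 0.8, 0.0]
opening: 1.0
```

```bash
python3 - <<'E'
from h import *
go((604.5,-273.5,-8),-125.5); print(sensors.sense()['tool_pos'])
E
```

```text
cur yaw -125.4 ->-125.5 t [ 3.14  0.35 -0.  ] w [0.08 0.17 0.57]
[ 601.91383909 -271.60381258   23.44656466]
```

apply_moves --steps '[{"tx": 1.5,"ty": 0.3,"tz": 0,"wx": 0,"wy": 0.1,"wz": 0.5},{"tx": 3,"ty": 0.3,"tz": 0,"wx": 0,"wy": 0.1,"wz": 0.5},{"tx": 3.1,"ty": 0.3,"tz": 0,"wx": 0,"wy": 0.1,"wz": 0.5},{"tx": 3.1,"ty": 0.3,"tz": 0,"wx": 0,"wy": 0.1,"wz": 0.5}]'

```text
time: 12.2
tool_pos: [604.1, -273.1, -7.5]
eef_rot: [-0.324, -0.628, -0.324, 0.629]
force: [-0.3, 0.8, 0.5]
opening: 1.001
```

apply_moves --steps '[{"tx": 0,"ty": 0,"tz": 0,"wx": 0,"wy": 0,"wz": 0},{"tx": 0,"ty": 0,"tz": 0,"wx": 0,"wy": 0,"wz": 0},{"tx": 0,"ty": 0,"tz": 0,"wx": 0,"wy": 0,"wz": 0},{"tx": 0,"ty": 0,"tz": 0,"wx": 0,"wy": 0,"wz": 0},{"tx": 0,"ty": 0,"tz": 0,"wx": 0,"wy": 0,"wz": 0}]' --grip 0

```text
time: 12.7
tool_pos: [604.5, -273.3, -6.8]
eef_rot: [-0.324, -0.628, -0.324, 0.629]
force: [-0.1, -0.2, 3.8]
opening: 0.798
```

```bash
python3 - <<'E'
from h import *
s=sensors.sense(); print(s['tool_pos'],s['opening']*87, 'yaw',np.degrees(np.arctan2(*toolT()[:2,2][::-1])), toolT()[:3,:3].T@(np.array([604.5,-273.5,0])-s['tool_pos']))
go((s['tool_pos'][0],s['tool_pos'][1],130),None)
E
```

```text
[ 604.51281918 -273.34407709   -6.78910347] 69.40274805514832 yaw -125.41441527417574 [-6.78900043  0.0770041   0.14122943]
cur yaw -125.4 ->-125.4 t [-1.368e+01 -1.000e-02  1.000e-02] w [-0.    0.06  0.02]
```

apply_moves --steps '[{"tx": -1,"ty": 0,"tz": 0,"wx": 0,"wy": 0,"wz": 0},{"tx": -4,"ty": 0,"tz": 0,"wx": 0,"wy": 0,"wz": 0},{"tx": -7,"ty": 0,"tz": 0,"wx": 0,"wy": 0,"wz": 0},{"tx": -9,"ty": 0,"tz": 0,"wx": 0,"wy": 0,"wz": 0},{"tx": -9,"ty": 0,"tz": 0,"wx": 0,"wy": 0,"wz": 0}]'

```text
time: 13.2
tool_pos: [606.7, -274.6, 87.1]
eef_rot: [0.326, 0.63, 0.322, -0.627]
force: [0.3, -0.1, -0.8]
opening: 0.801
```

```bash
python3 - <<'E'
from h import *
s=sensors.sense(); print(s['tool_pos'],s['opening']*87,s['force'])
go((585.1,197.7,85),48.9)
E
```

```text
[ 606.70001995 -274.58924311   87.05907166] 69.71597833742399 [ 0.25698779 -0.12154257 -0.84708144]
cur yaw -125.4 ->-131.1 t [  0.05 -29.14 -37.23] w [ 5.68 -0.06 -0.35]
```

apply_moves --steps '[{"tx": 0,"ty": -2.7,"tz": -3.4,"wx": 1,"wy": 0,"wz": 0},{"tx": 0,"ty": -5.4,"tz": -6.8,"wx": 2,"wy": 0,"wz": 0},{"tx": 0,"ty": -8.1,"tz": -10.2,"wx": 3,"wy": 0,"wz": 0},{"tx": 0,"ty": -10.8,"tz": -13.6,"wx": 4,"wy": 0,"wz": 0},{"tx": 0,"ty": -13.5,"tz": -17,"wx": 5,"wy": 0,"wz": 0},{"tx": 0,"ty": -16.2,"tz": -20.4,"wx": 5.7,"wy": 0,"wz": -0.3},{"tx": 0,"ty": -18.9,"tz": -23.8,"wx": 5.7,"wy": 0,"wz": -0.3},{"tx": 0,"ty": -21.6,"tz": -27.2,"wx": 5.7,"wy": 0,"wz": -0.3},{"tx": 0,"ty": -24.3,"tz": -30.6,"wx": 5.7,"wy": 0,"wz": -0.3},{"tx": 0,"ty": -27,"tz": -34,"wx": 5.7,"wy": 0,"wz": -0.3},{"tx": 0,"ty": -29.1,"tz": -37.2,"wx": 5.7,"wy": 0,"wz": -0.3},{"tx": 0,"ty": -29.1,"tz": -37.2,"wx": 5.7,"wy": 0,"wz": -0.3}]'

```text
time: 14.4
tool_pos: [583.4, 205.7, 84.1]
eef_rot: [0.295, 0.642, 0.297, -0.642]
force: [-0.7, 1.0, -0.2]
opening: 0.8
```

apply_moves --steps '[{"tx": 0,"ty": 0,"tz": 0,"wx": 0,"wy": 0,"wz": 0}]'

```text
time: 14.5
tool_pos: [582.7, 205.6, 83.2]
eef_rot: [-0.296, -0.642, -0.297, 0.642]
force: [-0.3, -1.4, -0.5]
opening: 0.802
```

```bash
python3 - <<'E'
from h import *
s=sensors.sense(); print(s['tool_pos'],s['opening']*87)
go((585.1,197.7,48),48.9)
E
```

```text
[582.69901911 205.63340976  83.20991087] 69.75979487595124
cur yaw -130.4 ->-131.1 t [3.52 0.71 0.45] w [ 0.68 -0.02  0.16]
```

apply_moves --steps '[{"tx": 1,"ty": 0.7,"tz": 0.45,"wx": 0.7,"wy": 0,"wz": 0.1},{"tx": 3,"ty": 0.7,"tz": 0.45,"wx": 0.7,"wy": 0,"wz": 0.1},{"tx": 3.5,"ty": 0.7,"tz": 0.45,"wx": 0.7,"wy": 0,"wz": 0.1},{"tx": 3.5,"ty": 0.7,"tz": 0.45,"wx": 0.7,"wy": 0,"wz": 0.1},{"tx": 3.5,"ty": 0.7,"tz": 0.45,"wx": 0.7,"wy": 0,"wz": 0.1}]'

```text
time: 15.0
tool_pos: [585.5, 196.8, 48.4]
eef_rot: [0.292, 0.644, 0.292, -0.644]
force: [-0.4, -0.1, 0.1]
opening: 0.795
```

```bash
python3 - <<'E'
from h import *
s=sensors.sense(); print(s['tool_pos'],s['opening']*87)
go((585.1,197.7,26),48.9)
E
```

```text
[585.46881262 196.80828253  48.38550111] 69.12690872082565
cur yaw -131.2 ->-131.1 t [ 2.24 -0.09 -0.04] w [-0.11 -0.02  0.04]
```

apply_moves --steps '[{"tx": 0.6,"ty": -0.1,"tz": 0,"wx": 0,"wy": 0,"wz": 0},{"tx": 1.2,"ty": -0.1,"tz": 0,"wx": 0,"wy": 0,"wz": 0},{"tx": 1.8,"ty": -0.1,"tz": 0,"wx": 0,"wy": 0,"wz": 0},{"tx": 2.2,"ty": -0.1,"tz": 0,"wx": 0,"wy": 0,"wz": 0},{"tx": 2.2,"ty": -0.1,"tz": 0,"wx": 0,"wy": 0,"wz": 0}]'

```text
time: 15.5
tool_pos: [584.1, 197.4, 25.5]
eef_rot: [-0.292, -0.643, -0.292, 0.644]
force: [-0.2, -0.2, -0.9]
opening: 0.798
```

apply_moves --steps '[{"tx": 0.1,"ty": 0,"tz": 0,"wx": 0,"wy": 0,"wz": 0},{"tx": 0.3,"ty": 0,"tz": 0,"wx": 0,"wy": 0,"wz": 0},{"tx": 0.3,"ty": 0,"tz": 0,"wx": 0,"wy": 0,"wz": 0}]'

```text
time: 15.8
tool_pos: [584.0, 197.4, 22.4]
eef_rot: [-0.292, -0.643, -0.292, 0.645]
force: [-0.3, 0.2, -0.0]
opening: 0.799
```

apply_moves --steps '[{"tx": 0.1,"ty": 0,"tz": 0,"wx": 0,"wy": 0,"wz": 0},{"tx": 0.2,"ty": 0,"tz": 0,"wx": 0,"wy": 0,"wz": 0},{"tx": 0.2,"ty": 0,"tz": 0,"wx": 0,"wy": 0,"wz": 0}]'

```text
time: 16.1
tool_pos: [584.1, 197.4, 21.2]
eef_rot: [-0.292, -0.643, -0.293, 0.644]
force: [-1.9, -1.1, 4.2]
opening: 0.8
```

Contact comes at TCP z = 21.2, exactly the predicted home height. I'll press lightly, release and look.

apply_moves --steps '[{"tx": 0.1,"ty": 0,"tz": 0,"wx": 0,"wy": 0,"wz": 0},{"tx": 0.1,"ty": 0,"tz": 0,"wx": 0,"wy": 0,"wz": 0}]'

```text
time: 16.3
tool_pos: [584.1, 197.5, 21.1]
eef_rot: [-0.291, -0.643, -0.293, 0.644]
force: [-3.8, -1.3, 6.4]
opening: 0.803
```

apply_moves --steps '[{"tx": 0,"ty": 0,"tz": 0,"wx": 0,"wy": 0,"wz": 0},{"tx": 0,"ty": 0,"tz": 0,"wx": 0,"wy": 0,"wz": 0},{"tx": 0,"ty": 0,"tz": 0,"wx": 0,"wy": 0,"wz": 0},{"tx": 0,"ty": 0,"tz": 0,"wx": 0,"wy": 0,"wz": 0},{"tx": -2,"ty": 0,"tz": 0,"wx": 0,"wy": 0,"wz": 0},{"tx": -5,"ty": 0,"tz": 0,"wx": 0,"wy": 0,"wz": 0},{"tx": -9,"ty": 0,"tz": 0,"wx": 0,"wy": 0,"wz": 0},{"tx": -11,"ty": -1,"tz": 0,"wx": 0,"wy": 0,"wz": 0},{"tx": -11,"ty": -2,"tz": 0,"wx": 0,"wy": 0,"wz": 0},{"tx": -11,"ty": -2,"tz": 0,"wx": 0,"wy": 0,"wz": 0},{"tx": -11,"ty": -2,"tz": 0,"wx": 0,"wy": 0,"wz": 0}]' --grip 1

```text
time: 17.4
tool_pos: [568.1, 210.5, 129.8]
eef_rot: [-0.292, -0.642, -0.293, 0.645]
force: [-0.5, 0.4, 0.8]
opening: 1.0
```

```bash
python3 - <<'E'
from h import *
c=wrist('w8'); s=sensors.sense(); print(s['opening'],s['tool_pos'])
f=c['frame'][:,:,::-1].copy(); a=np.radians(-41.1); Rm=np.array([[np.cos(a),-np.sin(a)],[np.sin(a),np.cos(a)]])
def pl(p,z,col): cv2.polylines(f,[proj(c,np.c_[np.array(p)@Rm.T+[550,228],np.full(len(p),z)]).astype(int)],True,col,1)
for z in (28,52): pl([(46-23,35),(46-23,-35),(46+23,-35),(46+23,35)],z,(255,0,0))
sc=capture('scene')['frame'][130:270,370:510,::-1]
w=f[60:340,190:450]
cv2.imwrite('pics/w8d.png',np.hstack([cv2.resize(w,(400,430)),cv2.resize(sc,(400,430))]))
go((479,-267,90),-134.6+90)
E
```

```text
1.0013679461418177 [568.41746235 210.05983945 129.69255118]
cur yaw -131.2 ->-44.6 t [ 4.04 24.69 41.77] w [-8.662e+01  2.000e-02  2.600e-01]
```

View pics/w8d.png

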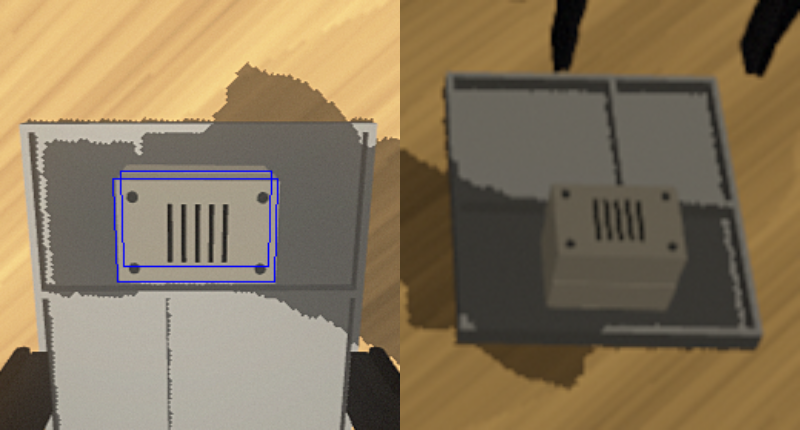

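The cover is home and flush: in both views the seam is closed and the top outline agrees. Next is the servo. I'll use the opposite wrist branch so joint 7 stays within range.

apply_moves --steps '[{"tx": 0,"ty": 2.2,"tz": 3.8,"wx": -7.9,"wy": 0,"wz": 0},{"tx": 0.4,"ty": 4.4,"tz": 7.6,"wx": -15.8,"wy": 0,"wz": 0},{"tx": 0.8,"ty": 6.7,"tz": 11.4,"wx": -23.7,"wy": 0,"wz": 0},{"tx": 1.2,"ty": 9,"tz": 15.2,"wx": -31.6,"wy": 0,"wz": 0},{"tx": 1.6,"ty": 11.2,"tz": 19,"wx": -39.5,"wy": 0,"wz": 0},{"tx": 2,"ty": 13.4,"tz": 22.8,"wx": -47.4,"wy": 0,"wz": 0},{"tx": 2.4,"ty": 15.7,"tz": 26.6,"wx": -55.3,"wy": 0,"wz": 0},{"tx": 2.8,"ty": 18,"tz": 30.4,"wx": -63.2,"wy": 0,"wz": 0},{"tx": 3.2,"ty": 20.2,"tz": 34.2,"wx": -71.1,"wy": 0,"wz": 0},{"tx": 3.6,"ty": 22.4,"tz": 38,"wx": -79,"wy": 0,"wz": 0},{"tx": 4,"ty": 24.7,"tz": 41.8,"wx": -86.6,"wy": 0,"wz": 0},{"tx": 4,"ty": 24.7,"tz": 41.8,"wx": -86.6,"wy": 0,"wz": 0}]'

```text
time: 18.7
tool_pos: [475.0, -275.9, 89.4]
eef_rot: [0.651, 0.27, 0.654, -0.274]
force: [-0.2, 0.5, -0.2]
opening: 0.995
```

apply_moves --steps '[{"tx": 0,"ty": 0,"tz": 0,"wx": 0,"wy": 0,"wz": 0}]'

```text
time: 18.8
tool_pos: [474.1, -276.8, 88.5]
eef_rot: [0.65, 0.271, 0.654, -0.275]
force: [0.8, 0.5, -0.3]
opening: 0.999
```

```bash
python3 - <<'E'
from h import *
c=wrist('w9'); s=sensors.sense(); print(s['joints'].round(2),s['tool_pos'])
f=c['frame'][:,:,::-1].copy(); a=np.radians(-134.6);u=np.array([np.cos(a),np.sin(a)]);v=np.array([-u[1],u[0]])
for L,W,z,col in((20,10,36,(0,0,255)),(27,9,27,(0,255,0))):
    P=[np.r_[np.array([479,-267])+i*L*u+j*W*v,z] for i,j in((1,1),(1,-1),(-1,-1),(-1,1))]
    cv2.polylines(f,[proj(c,P).astype(int)],True,col,1)
q=proj(c,[479,-267,30])[0].astype(int); print(q)
cv2.imwrite('pics/w9d.png',cv2.resize(f[100:360,180:460],None,fx=2.3,fy=2.3))
go((479,-267,30),-44.6)
E
```

```text
[ 0.25  0.4   0.26  1.95 -0.13  0.81 -0.22] [ 473.56755812 -277.61490564   88.53462913]
[314 234]
cur yaw -45.5 ->-44.6 t [ 5.84  1.19 -0.36] w [-0.87 -0.16  0.54]
```

View pics/w9d.png

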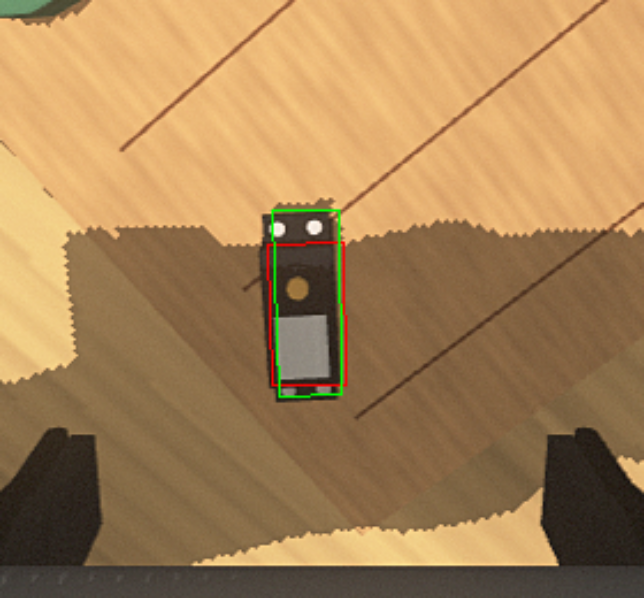

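The servo sits about 1.3 mm to the left of the prediction and is turned about 2°. I'm correcting for that and descending.

```bash
python3 - <<'E'
from h import *
go((478.1,-266.1,-5),-42.5)
E
```

```text
cur yaw -45.5 ->-42.5 t [ 9.34  1.22 -0.48] w [-2.97 -0.17  0.53]
```

apply_moves --steps '[{"tx": 1,"ty": 1.2,"tz": -0.5,"wx": -3,"wy": -0.2,"wz": 0.5},{"tx": 3,"ty": 1.2,"tz": -0.5,"wx": -3,"wy": -0.2,"wz": 0.5},{"tx": 5,"ty": 1.2,"tz": -0.5,"wx": -3,"wy": -0.2,"wz": 0.5},{"tx": 7,"ty": 1.2,"tz": -0.5,"wx": -3,"wy": -0.2,"wz": 0.5},{"tx": 9,"ty": 1.2,"tz": -0.5,"wx": -3,"wy": -0.2,"wz": 0.5},{"tx": 9.3,"ty": 1.2,"tz": -0.5,"wx": -3,"wy": -0.2,"wz": 0.5},{"tx": 9.3,"ty": 1.2,"tz": -0.5,"wx": -3,"wy": -0.2,"wz": 0.5}]'

```text
time: 19.55
tool_pos: [477.8, -264.9, -5.0]
eef_rot: [0.659, 0.255, 0.66, -0.256]
force: [0.3, 0.3, 0.3]
opening: 0.998
```

```bash
python3 - <<'E'
from h import *
go((478.1,-266.1,-5),-42.5)
E
```

```text
cur yaw -42.4 ->-42.5 t [-0.   -0.07  0.1 ] w [ 0.11 -0.06  0.06]
```

apply_moves --steps '[{"tx": 0,"ty": -0.1,"tz": 0.1,"wx": 0,"wy": 0,"wz": 0},{"tx": 0,"ty": -0.1,"tz": 0.1,"wx": 0,"wy": 0,"wz": 0},{"tx": 0,"ty": -0.1,"tz": 0.1,"wx": 0,"wy": 0,"wz": 0},{"tx": 0,"ty": -0.1,"tz": 0.1,"wx": 0,"wy": 0,"wz": 0},{"tx": 0,"ty": -0.1,"tz": 0.1,"wx": 0,"wy": 0,"wz": 0},{"tx": 0,"ty": -0.1,"tz": 0.1,"wx": 0,"wy": 0,"wz": 0},{"tx": 0,"ty": -0.1,"tz": 0.1,"wx": 0,"wy": 0,"wz": 0},{"tx": 0,"ty": -0.1,"tz": 0.1,"wx": 0,"wy": 0,"wz": 0},{"tx": 0,"ty": -0.1,"tz": 0.1,"wx": 0,"wy": 0,"wz": 0},{"tx": 0,"ty": -0.1,"tz": 0.1,"wx": 0,"wy": 0,"wz": 0}]' --grip 0

```text
time: 20.55
tool_pos: [477.8, -266.3, -5.0]
eef_rot: [0.659, 0.255, 0.66, -0.256]
force: [-0.5, -1.1, 0.2]
opening: 0.229
```

apply_moves --steps '[{"tx": -0.5,"ty": 0,"tz": 0,"wx": 0,"wy": 0,"wz": 0},{"tx": -3,"ty": 0,"tz": 0,"wx": 0,"wy": 0,"wz": 0},{"tx": -7,"ty": 0,"tz": 0,"wx": 0,"wy": 0,"wz": 0},{"tx": -10,"ty": 0,"tz": 0,"wx": 0,"wy": 0,"wz": 0},{"tx": -11,"ty": 0,"tz": 0,"wx": 0,"wy": 0,"wz": 0},{"tx": -11,"ty": 0,"tz": 0,"wx": 0,"wy": 0,"wz": 0}]'

```text
time: 21.15
tool_pos: [478.9, -266.7, 106.4]
eef_rot: [0.66, 0.256, 0.659, -0.256]
force: [-0.7, -0.5, -0.7]
opening: 0.225
```

```bash
python3 - <<'E'
from h import *
s=sensors.sense(); print(s['opening']*87,s['tool_pos'],s['force'])
go((552,294,105),48.9)
E
```

```text
19.587156734545058 [ 478.87478054 -266.71272877  106.4172135 ] [-0.72900092 -0.52868962 -0.66854759]
cur yaw -42.4 ->-131.1 t [  0.09  46.34 -32.4 ] w [ 8.871e+01  7.000e-02 -9.000e-02]
```

apply_moves --steps '[{"tx": 0,"ty": 3.9,"tz": -2.7,"wx": -7.6,"wy": 0,"wz": 0},{"tx": 0,"ty": 7.8,"tz": -5.4,"wx": -15.2,"wy": 0,"wz": 0},{"tx": 0,"ty": 11.6,"tz": -8.1,"wx": -22.8,"wy": 0,"wz": 0},{"tx": 0,"ty": 15.5,"tz": -10.8,"wx": -30.4,"wy": 0,"wz": 0},{"tx": 0,"ty": 19.3,"tz": -13.5,"wx": -38,"wy": 0,"wz": 0},{"tx": 0,"ty": 23.2,"tz": -16.2,"wx": -45.6,"wy": 0,"wz": 0},{"tx": 0,"ty": 27,"tz": -18.9,"wx": -53.2,"wy": 0,"wz": 0},{"tx": 0,"ty": 30.9,"tz": -21.6,"wx": -60.8,"wy": 0,"wz": 0},{"tx": 0,"ty": 34.8,"tz": -24.3,"wx": -68.4,"wy": 0,"wz": 0},{"tx": 0,"ty": 38.6,"tz": -27,"wx": -76,"wy": 0,"wz": 0},{"tx": 0,"ty": 42.5,"tz": -29.7,"wx": -83.6,"wy": 0,"wz": 0},{"tx": 0,"ty": 46.3,"tz": -32.4,"wx": -91.3,"wy": 0,"wz": 0}]'

```text
time: 22.35
tool_pos: [550.5, 295.0, 103.6]
eef_rot: [0.642, -0.295, 0.644, 0.294]
force: [0.3, -0.5, -0.4]
opening: 0.227
```

apply_moves --steps '[{"tx": 0,"ty": 0,"tz": 0,"wx": 0,"wy": 0,"wz": 0},{"tx": 0,"ty": 0,"tz": 0,"wx": 0,"wy": 0,"wz": 0}]'

```text
time: 22.55
tool_pos: [548.5, 295.9, 101.0]
eef_rot: [0.64, -0.296, 0.645, 0.295]
force: [0.1, -1.0, -0.5]
opening: 0.226
```

```bash
python3 - <<'E'
from h import *
s=sensors.sense(); print(s['opening']*87,s['tool_pos'],s['joints'].round(2))
go((552,294,35),48.9)
E
```

```text
19.624133109105866 [548.47193954 295.8540979  100.95044082] [-0.38  0.5  -0.25  1.74  0.15  0.92  0.17]
cur yaw 49.4 ->48.9 t [ 6.59 -0.4   0.14] w [ 0.49 -0.41 -0.14]
```

apply_moves --steps '[{"tx": 2,"ty": -0.4,"tz": 0.1,"wx": 0.5,"wy": -0.4,"wz": 0},{"tx": 5,"ty": -0.4,"tz": 0.1,"wx": 0.5,"wy": -0.4,"wz": 0},{"tx": 6.6,"ty": -0.4,"tz": 0.1,"wx": 0.5,"wy": -0.4,"wz": 0},{"tx": 6.6,"ty": -0.4,"tz": 0.1,"wx": 0.5,"wy": -0.4,"wz": 0}]'

```text
time: 22.95
tool_pos: [549.7, 290.7, 31.7]
eef_rot: [0.641, -0.292, 0.647, 0.292]
force: [-0.3, 0.1, -0.9]
opening: 0.224
```

```bash
python3 - <<'E'
from h import *
s=sensors.sense(); print(s['opening']*87,s['tool_pos'])
go((552,294,2),48.9)
E
```

```text
19.528266272634244 [549.67705536 290.7199488   31.69293477]
cur yaw 48.8 ->48.9 t [2.97 0.03 0.42] w [-0.13 -0.41 -0.23]
```

apply_moves --steps '[{"tx": 1,"ty": 0,"tz": 0.4,"wx": -0.1,"wy": -0.4,"wz": -0.2},{"tx": 2,"ty": 0,"tz": 0.4,"wx": -0.1,"wy": -0.4,"wz": -0.2},{"tx": 2.9,"ty": 0,"tz": 0.4,"wx": -0.1,"wy": -0.4,"wz": -0.2},{"tx": 2.9,"ty": 0,"tz": 0.4,"wx": -0.1,"wy": -0.4,"wz": -0.2},{"tx": 2.9,"ty": 0,"tz": 0.4,"wx": -0.1,"wy": -0.4,"wz": -0.2}]'

```text
time: 23.45
tool_pos: [552.1, 293.8, 2.7]
eef_rot: [0.644, -0.292, 0.644, 0.293]
force: [0.6, 0.1, -0.2]
opening: 0.23
```

```bash
python3 - <<'E'
from h import *
s=sensors.sense(); print(s['opening']*87,s['tool_pos'],s['force'])
go((552,294,-1),48.9)
E
```

```text
19.98231510766255 [552.12224197 293.84671185   2.68903777] [ 0.63605526  0.13583939 -0.24526281]
cur yaw 48.9 ->48.9 t [0.37 0.02 0.  ] w [-0.02 -0.   -0.03]
```

apply_moves --steps '[{"tx": 0.1,"ty": 0,"tz": 0,"wx": 0,"wy": 0,"wz": 0},{"tx": 0.2,"ty": 0,"tz": 0,"wx": 0,"wy": 0,"wz": 0},{"tx": 0.3,"ty": 0,"tz": 0,"wx": 0,"wy": 0,"wz": 0},{"tx": 0.3,"ty": 0,"tz": 0,"wx": 0,"wy": 0,"wz": 0}]'

```text
time: 23.85
tool_pos: [552.1, 293.7, -0.3]
eef_rot: [0.644, -0.292, 0.644, 0.293]
force: [-0.3, -0.2, -0.3]
opening: 0.223
```

apply_moves --steps '[{"tx": 0.05,"ty": 0,"tz": 0,"wx": 0,"wy": 0,"wz": 0},{"tx": 0.1,"ty": 0,"tz": 0,"wx": 0,"wy": 0,"wz": 0},{"tx": 0.1,"ty": 0,"tz": 0,"wx": 0,"wy": 0,"wz": 0}]'

```text
time: 24.15
tool_pos: [552.2, 293.8, -1.0]
eef_rot: [0.644, -0.292, 0.644, 0.293]
force: [-1.3, 0.1, 1.8]
opening: 0.23
```

It's on the floor at the predicted -1. Releasing with a partial opening and rising.

apply_moves --steps '[{"tx": 0,"ty": 0,"tz": 0,"wx": 0,"wy": 0,"wz": 0},{"tx": 0,"ty": 0,"tz": 0,"wx": 0,"wy": 0,"wz": 0},{"tx": 0,"ty": 0,"tz": 0,"wx": 0,"wy": 0,"wz": 0},{"tx": 0,"ty": 0,"tz": 0,"wx": 0,"wy": 0,"wz": 0},{"tx": -1,"ty": 0,"tz": 0,"wx": 0,"wy": 0,"wz": 0},{"tx": -4,"ty": 0,"tz": 0,"wx": 0,"wy": 0,"wz": 0},{"tx": -8,"ty": 0,"tz": 0,"wx": 0,"wy": 0,"wz": 0},{"tx": -12,"ty": 0,"tz": 0,"wx": 0,"wy": 0,"wz": 0},{"tx": -12,"ty": 0,"tz": 0,"wx": 0,"wy": 0,"wz": 0}]' --grip 0.36

```text
time: 25.05
tool_pos: [556.0, 296.4, 126.2]
eef_rot: [0.648, -0.292, 0.639, 0.293]
force: [0.1, 0.5, 0.5]
opening: 0.356
```

```bash
python3 - <<'E'
from h import *
s=sensors.sense(); print(s['opening']*87,s['tool_pos'])
go((498,-144,60),0,); go((498,-144,60),-15)
E
```

```text
31.008697334940052 [555.98871632 296.39325579 126.16100583]
cur yaw 48.9 ->0.0 t [  6.25 -24.58 -37.06] w [48.87  0.74 -0.11]
cur yaw 48.9 ->-15.0 t [  6.25 -24.58 -37.06] w [63.87  0.74 -0.21]
```

apply_moves --steps '[{"tx": 0,"ty": -2.2,"tz": -3.4,"wx": 3.6,"wy": 0,"wz": 0},{"tx": 0.4,"ty": -4.5,"tz": -6.8,"wx": 7.2,"wy": 0,"wz": 0},{"tx": 0.8,"ty": -6.7,"tz": -10.2,"wx": 10.8,"wy": 0,"wz": 0},{"tx": 1.2,"ty": -9,"tz": -13.5,"wx": 14.4,"wy": 0,"wz": 0},{"tx": 1.6,"ty": -11.2,"tz": -16.9,"wx": 18,"wy": 0,"wz": 0},{"tx": 2,"ty": -13.4,"tz": -20.2,"wx": 21.6,"wy": 0,"wz": 0},{"tx": 2.4,"ty": -15.7,"tz": -23.6,"wx": 25.2,"wy": 0,"wz": 0},{"tx": 2.8,"ty": -18,"tz": -27,"wx": 28.8,"wy": 0,"wz": 0},{"tx": 3.2,"ty": -20.2,"tz": -30.4,"wx": 32.4,"wy": 0,"wz": 0},{"tx": 3.6,"ty": -22.4,"tz": -33.8,"wx": 36,"wy": 0,"wz": 0},{"tx": 4.2,"ty": -24.6,"tz": -37,"wx": 38.9,"wy": 0.7,"wz": 0},{"tx": 4.2,"ty": -24.6,"tz": -37,"wx": 38.9,"wy": 0.7,"wz": 0}]' --grip 0.75

```text
time: 26.25
tool_pos: [496.7, -150.0, 80.1]
eef_rot: [0.704, -0.059, 0.705, 0.057]
force: [0.6, -0.1, -0.5]
opening: 0.752
```

apply_moves --steps '[{"tx": 0,"ty": 0,"tz": 0,"wx": 0,"wy": 0,"wz": 0},{"tx": 0,"ty": 0,"tz": 0,"wx": 0,"wy": 0,"wz": 0}]'

```text
time: 26.45
tool_pos: [496.7, -149.5, 80.3]
eef_rot: [0.704, -0.059, 0.705, 0.058]
force: [0.0, 0.5, -0.6]
opening: 0.749
```

```bash
python3 - <<'E'
from h import *
c=wrist('w10'); s=sensors.sense(); print(s['opening']*87,s['tool_pos'],s['joints'].round(2))
f=c['frame'][:,:,::-1].copy()
t=np.linspace(0,2*np.pi,60)
for r in (12,22): cv2.polylines(f,[proj(c,np.c_[498+r*np.cos(t),-144+r*np.sin(t),0*t+24]).astype(int)],True,(0,0,255),1)
cv2.imwrite('pics/w10d.png',cv2.resize(f[100:360,180:460],None,fx=2.3,fy=2.3))
go((498,-144,-8),10)
E
```

```text
64.70922563162361 [ 496.93617945 -148.84483882   80.3270741 ] [0.21 0.36 0.   2.02 0.   0.76 0.37]
cur yaw 9.5 ->10.0 t [8.83 0.47 0.19] w [-0.49 -0.06  0.08]
```

View pics/w10d.png

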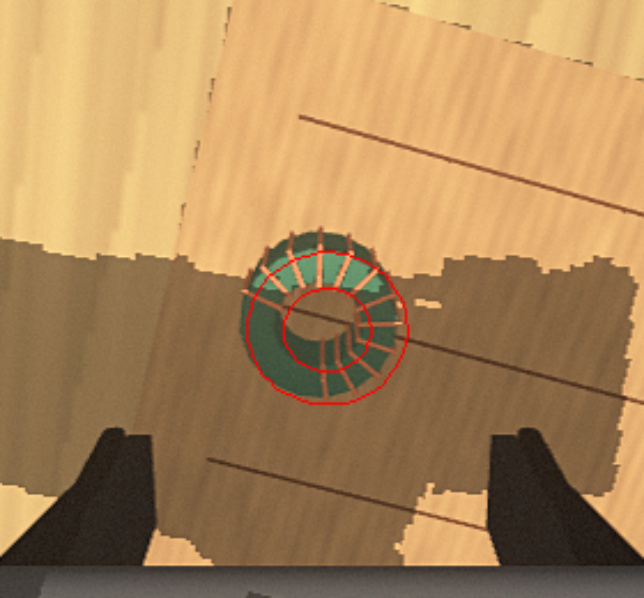

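The ring is about 1.5 mm left of and 0.8 mm above the prediction. I'm adjusting and grasping.

apply_moves --steps '[{"tx": 2,"ty": 0.5,"tz": 0,"wx": 0,"wy": 0,"wz": 0},{"tx": 5,"ty": 0.5,"tz": 0,"wx": 0,"wy": 0,"wz": 0},{"tx": 8,"ty": 0.5,"tz": 0,"wx": 0,"wy": 0,"wz": 0},{"tx": 8.8,"ty": 0.5,"tz": 0,"wx": 0,"wy": 0,"wz": 0},{"tx": 8.8,"ty": 0.5,"tz": 0,"wx": 0,"wy": 0,"wz": 0},{"tx": 8.8,"ty": 0.5,"tz": 0,"wx": 0,"wy": 0,"wz": 0}]'

```text
time: 27.1
tool_pos: [497.1, -143.7, -6.7]
eef_rot: [0.705, -0.06, 0.704, 0.058]
force: [-0.8, -0.3, 0.4]
opening: 0.753
```

apply_moves --steps '[{"tx": 0,"ty": 0,"tz": 0,"wx": 0,"wy": 0,"wz": 0},{"tx": 0,"ty": 0,"tz": 0,"wx": 0,"wy": 0,"wz": 0},{"tx": 0,"ty": 0,"tz": 0,"wx": 0,"wy": 0,"wz": 0},{"tx": 0,"ty": 0,"tz": 0,"wx": 0,"wy": 0,"wz": 0},{"tx": 0,"ty": 0,"tz": 0,"wx": 0,"wy": 0,"wz": 0},{"tx": 0,"ty": 0,"tz": 0,"wx": 0,"wy": 0,"wz": 0}]' --grip 0

```text
time: 27.7
tool_pos: [497.0, -143.9, -6.1]
eef_rot: [0.705, -0.059, 0.704, 0.058]
force: [-1.5, 0.7, 6.1]
opening: 0.488
```

apply_moves --steps '[{"tx": -0.5,"ty": 0,"tz": 0,"wx": 0,"wy": 0,"wz": 0},{"tx": -3,"ty": 0,"tz": 0,"wx": 0,"wy": 0,"wz": 0},{"tx": -7,"ty": 0,"tz": 0,"wx": 0,"wy": 0,"wz": 0},{"tx": -10,"ty": 0,"tz": 0,"wx": 0,"wy": 0,"wz": 0},{"tx": -11,"ty": 0,"tz": 0,"wx": 0,"wy": 0,"wz": 0},{"tx": -11,"ty": 0,"tz": 0,"wx": 0,"wy": 0,"wz": 0}]'

```text
time: 28.3
tool_pos: [497.9, -143.9, 105.2]
eef_rot: [0.706, -0.06, 0.703, 0.058]
force: [0.1, 0.4, -1.2]
opening: 0.492
```

```bash
python3 - <<'E'
from h import *
s=sensors.sense(); print(s['opening']*87,s['tool_pos'],s['force'])
c=np.cos(np.radians(-41.1));d=np.sin(np.radians(-41.1)); x,y=-42,-32
X=(550+c*x-d*y,228+d*x+c*y,105); print(X); go(X,48.9)
E
```

```text
42.83323295962779 [ 497.9346852  -143.87805995  105.1723476 ] [ 0.11642503  0.41167167 -1.22657779]
(np.float64(497.3143296579201), np.float64(231.4957317696996), 105)
cur yaw 9.5 ->48.9 t [-0.07 37.03  6.16] w [-39.36   0.14   0.24]
```

apply_moves --steps '[{"tx": 0,"ty": 4,"tz": 0.6,"wx": -4,"wy": 0,"wz": 0},{"tx": 0,"ty": 8,"tz": 1.2,"wx": -8,"wy": 0,"wz": 0},{"tx": 0,"ty": 12,"tz": 2,"wx": -13,"wy": 0,"wz": 0},{"tx": 0,"ty": 16,"tz": 2.7,"wx": -18,"wy": 0,"wz": 0},{"tx": 0,"ty": 20,"tz": 3.3,"wx": -23,"wy": 0,"wz": 0},{"tx": 0,"ty": 24,"tz": 4,"wx": -28,"wy": 0,"wz": 0},{"tx": 0,"ty": 28,"tz": 4.7,"wx": -33,"wy": 0,"wz": 0},{"tx": 0,"ty": 32,"tz": 5.3,"wx": -37,"wy": 0,"wz": 0},{"tx": 0,"ty": 36,"tz": 6,"wx": -39.4,"wy": 0,"wz": 0},{"tx": 0,"ty": 37,"tz": 6.2,"wx": -39.4,"wy": 0,"wz": 0},{"tx": 0,"ty": 37,"tz": 6.2,"wx": -39.4,"wy": 0,"wz": 0},{"tx": 0,"ty": 37,"tz": 6.2,"wx": -39.4,"wy": 0,"wz": 0}]'

```text
time: 29.5
tool_pos: [497.1, 229.4, 102.8]
eef_rot: [0.644, -0.294, 0.644, 0.291]
force: [0.7, 0.5, -0.1]
opening: 0.488
```

```bash
python3 - <<'E'
from h import *
s=sensors.sense(); print(s['opening']*87,s['tool_pos'],s['force'])
go((497.3,231.5,30),48.9)
E
```

```text
42.45581263609746 [497.06932577 229.35556416 102.79292052] [ 0.73251374  0.46819347 -0.12138371]
cur yaw 48.9 ->48.9 t [7.28 0.15 0.19] w [-0.03 -0.14  0.24]
```

apply_moves --steps '[{"tx": 2,"ty": 0.1,"tz": 0.2,"wx": 0,"wy": -0.1,"wz": 0.2},{"tx": 5,"ty": 0.1,"tz": 0.2,"wx": 0,"wy": -0.1,"wz": 0.2},{"tx": 7,"ty": 0.1,"tz": 0.2,"wx": 0,"wy": -0.1,"wz": 0.2},{"tx": 8.5,"ty": 0.1,"tz": 0.2,"wx": 0,"wy": -0.1,"wz": 0.2},{"tx": 9.8,"ty": 0.1,"tz": 0.2,"wx": 0,"wy": -0.1,"wz": 0.2},{"tx": 10,"ty": 0.1,"tz": 0.2,"wx": 0,"wy": -0.1,"wz": 0.2},{"tx": 10,"ty": 0.1,"tz": 0.2,"wx": 0,"wy": -0.1,"wz": 0.2}]'

```text
time: 30.2
tool_pos: [497.9, 230.1, 2.6]
eef_rot: [0.644, -0.293, 0.644, 0.292]
force: [0.4, 0.6, 0.2]
opening: 0.488
```

apply_moves --steps '[{"tx": 0.1,"ty": 0,"tz": 0,"wx": 0,"wy": 0,"wz": 0},{"tx": 0.2,"ty": 0,"tz": 0,"wx": 0,"wy": 0,"wz": 0},{"tx": 0.2,"ty": 0,"tz": 0,"wx": 0,"wy": 0,"wz": 0}]'

```text
time: 30.5
tool_pos: [498.2, 230.2, 1.1]
eef_rot: [0.644, -0.293, 0.644, 0.292]
force: [0.5, -0.1, 0.1]
opening: 0.491
```

apply_moves --steps '[{"tx": 0.1,"ty": 0,"tz": 0,"wx": 0,"wy": 0,"wz": 0},{"tx": 0.2,"ty": 0,"tz": 0,"wx": 0,"wy": 0,"wz": 0},{"tx": 0.2,"ty": 0,"tz": 0,"wx": 0,"wy": 0,"wz": 0}]'

```text
time: 30.8
tool_pos: [498.2, 230.2, -1.0]
eef_rot: [0.644, -0.293, 0.644, 0.292]
force: [1.1, 0.1, -0.7]
opening: 0.494
```

apply_moves --steps '[{"tx": 0.05,"ty": 0,"tz": 0,"wx": 0,"wy": 0,"wz": 0},{"tx": 0.1,"ty": 0,"tz": 0,"wx": 0,"wy": 0,"wz": 0},{"tx": 0.1,"ty": 0,"tz": 0,"wx": 0,"wy": 0,"wz": 0}]'

```text
time: 31.1
tool_pos: [498.1, 230.2, -2.0]
eef_rot: [0.644, -0.293, 0.644, 0.292]
force: [-0.2, -0.5, -0.7]
opening: 0.486
```

apply_moves --steps '[{"tx": 0.05,"ty": 0,"tz": 0,"wx": 0,"wy": 0,"wz": 0},{"tx": 0.1,"ty": 0,"tz": 0,"wx": 0,"wy": 0,"wz": 0},{"tx": 0.1,"ty": 0,"tz": 0,"wx": 0,"wy": 0,"wz": 0}]'

```text
time: 31.4
tool_pos: [498.2, 230.2, -2.1]
eef_rot: [0.644, -0.293, 0.644, 0.291]
force: [-2.3, -1.1, 7.0]
opening: 0.488
```

The ring is down, with 7 N at the predicted height. I'm releasing, backing off and making the final check.

apply_moves --steps '[{"tx": 0,"ty": 0,"tz": 0,"wx": 0,"wy": 0,"wz": 0},{"tx": 0,"ty": 0,"tz": 0,"wx": 0,"wy": 0,"wz": 0},{"tx": 0,"ty": 0,"tz": 0,"wx": 0,"wy": 0,"wz": 0},{"tx": 0,"ty": 0,"tz": 0,"wx": 0,"wy": 0,"wz": 0},{"tx": -1,"ty": 0,"tz": 0,"wx": 0,"wy": 0,"wz": 0},{"tx": -4,"ty": 0,"tz": 0,"wx": 0,"wy": 0,"wz": 0},{"tx": -8,"ty": 0,"tz": 0,"wx": 0,"wy": 0,"wz": 0},{"tx": -12,"ty": 0,"tz": 0,"wx": 0,"wy": 0,"wz": 0},{"tx": -15,"ty": -3,"tz": 0,"wx": 0,"wy": 0,"wz": 0},{"tx": -18,"ty": -6,"tz": 0,"wx": 0,"wy": 0,"wz": 0},{"tx": -20,"ty": -9,"tz": 0,"wx": 0,"wy": 0,"wz": 0},{"tx": -20,"ty": -10,"tz": 0,"wx": 0,"wy": 0,"wz": 0}]' --grip 0.62

```text
time: 32.6
tool_pos: [577.5, 162.2, 202.1]
eef_rot: [0.647, -0.292, 0.642, 0.289]
force: [-0.9, -1.2, 0.6]
opening: 0.619
```

apply_moves --steps '[{"tx": 0,"ty": 0,"tz": 0,"wx": 0,"wy": 0,"wz": 0},{"tx": 0,"ty": 0,"tz": 0,"wx": 0,"wy": 0,"wz": 0}]'

```text
time: 32.8
tool_pos: [576.4, 162.7, 201.3]
eef_rot: [0.647, -0.292, 0.643, 0.289]
force: [-0.2, -0.1, -0.9]
opening: 0.62
```

```bash
python3 - <<'E'
from h import *
c=wrist('w11'); s=sensors.sense(); print(s['tool_pos'])
w=c['frame'][40:290,180:450,::-1]; sc=capture('scene')['frame'][:,:,::-1]
a=cv2.resize(w,(400,370)); b=cv2.resize(sc[130:260,370:510],(400,370)); 
tp=capture('top')['frame'][90:360,100:520,::-1]; t=cv2.resize(tp,(358,230))
o=np.zeros((600,800,3),np.uint8); o[:370,:400]=a;o[:370,400:]=b;o[370:,:358]=t; o[370:,400:707]=cv2.resize(sc[:,:],(307,230)); cv2.imwrite('pics/fin.png',o)
E
```

```text
[575.85810932 163.29253125 201.00394235]
```

View pics/fin.png

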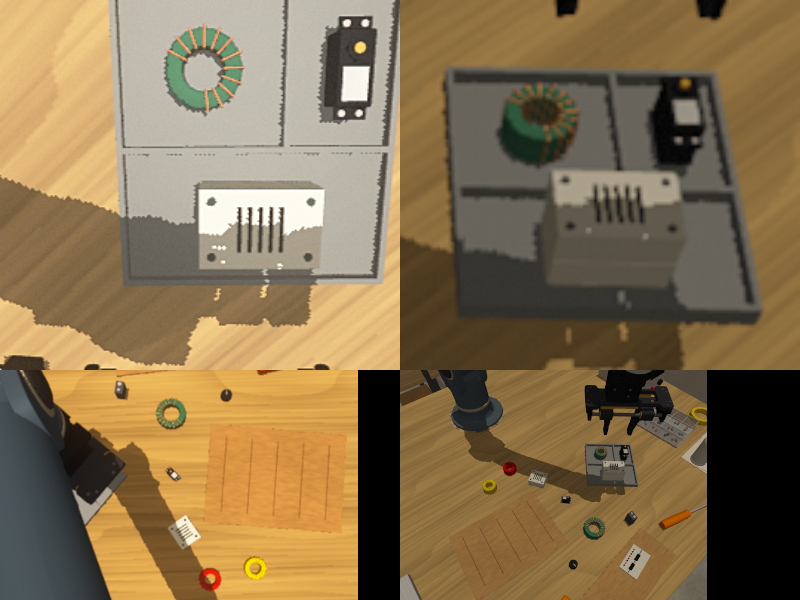

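The final picture shows the closed case in the long bay, the servo upright in the narrow bay and the ring flat in the large bay. The look-alikes have not visibly moved, and the gripper is clear.

```bash
python3 -c "
from station import job_done
print(job_done())"
```

```text
the job is handed in; nothing more can be done
None
```

The sensor kit is packed in the tray and handed in at about 33 s of the 104 s allowed, in the order asked. The case's lower half went in the long bay first, then its 70 mm cover. The big servo followed, upright in the narrow bay, then the small ring flat in the large bay.

**Last checks:**
- The case, cover, servo and ring each made contact within about 0.5 mm of the height worked out for being on the tray floor or fully home.
- The final pictures show the cover flush on the case and the servo and ring sitting squarely in their bays.
- The look-alikes (short cover, small servo, large ring, red and yellow rings) appear unmoved. I checked that by eye, not by measuring.

**What disagreed:** the fingers really end about 19 mm short of the reported TCP. My first grasp therefore closed harmlessly on the case's posts instead of its sides. The case did not visibly move; I reopened, went lower and regripped, and allowed for this offset from then on.

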